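# Line up sample containers by height on the row holder

## Task

Line up the foil jar, the sample vial and the yellow and green dropper bottles on the grey row holder in order of height, each standing upright in the middle of its own round mark. The shortest goes next to the orange end block and they get taller step by step towards the blue end block.

Things in the scene. Friction and masses are not known exactly. Their poses are not given: they have to be found in the camera images.
- foil_jar: foil jar: small jar of pale blue contents with crumpled white-silver foil over its mouth, about 50 mm across, 48 mm high (shortest of the four), 0.11 kg; grip it round the glass 10 to 35 mm above its foot, about 45 mm wide there. It stands upright and loose on the bench. Origin: centre of the underside, z up.
- white_cap_vial: sample vial: slim clear vial with a white ribbed screw cap, 29 mm across, 68 mm high (second shortest), 0.03 kg; grip at any height. It stands upright and loose on the bench. Origin: centre of the underside, z up.
- yellow_dropper: yellow dropper bottle: pale blue bottle with yellow cap and nozzle, 34 mm across, 80 mm high to the nozzle tip (second tallest), 0.045 kg; straight body up to 50 mm. It stands upright and loose on the bench. Origin: centre of the underside, z up.
- green_dropper: green dropper bottle: pink bottle with green cap and nozzle, 34 mm across, 97 mm high to the nozzle tip (tallest), 0.045 kg; straight body up to 60 mm. It stands upright and loose on the bench. Origin: centre of the underside, z up.
- mark_a: round black mark with a thin white ring on the row holder, a grey strip 450 x 84 x 8 mm that lies on the bench and carries four such marks 95 mm apart in a straight line: the pad at the end of the row towards the robot's left (+y). All round pads look alike; the pad is 64 mm across and 3 mm thick and fixed. Origin: centre of the pad's underside (top face 3 mm above it, 11 mm above the bench); y along the row towards the robot's left, z up.
- mark_b: round black mark with a thin white ring on the row holder, a grey strip 450 x 84 x 8 mm that lies on the bench and carries four such marks 95 mm apart in a straight line: second pad from the robot's left. All round pads look alike; the pad is 64 mm across and 3 mm thick and fixed. Origin: centre of the pad's underside (top face 3 mm above it, 11 mm above the bench); y along the row towards the robot's left, z up.
- mark_c: round black mark with a thin white ring on the row holder, a grey strip 450 x 84 x 8 mm that lies on the bench and carries four such marks 95 mm apart in a straight line: third pad from the robot's left. All round pads look alike; the pad is 64 mm across and 3 mm thick and fixed. Origin: centre of the pad's underside (top face 3 mm above it, 11 mm above the bench); y along the row towards the robot's left, z up.
- mark_d: round black mark with a thin white ring on the row holder, a grey strip 450 x 84 x 8 mm that lies on the bench and carries four such marks 95 mm apart in a straight line: the pad at the end of the row towards the robot's right (-y). All round pads look alike; the pad is 64 mm across and 3 mm thick and fixed. Origin: centre of the pad's underside (top face 3 mm above it, 11 mm above the bench); y along the row towards the robot's left, z up.
- orange_end: orange end block: fixed bar 72 x 16 x 16 mm across one end of the row holder (orange at one end, blue at the other; which is where changes), 70 mm beyond the nearest mark's centre. Origin: centre of its underside, 8 mm above the bench; its top is 24 mm above the bench.
- blue_end: blue end block: fixed bar 72 x 16 x 16 mm across one end of the row holder (orange at one end, blue at the other; which is where changes), 70 mm beyond the nearest mark's centre. Origin: centre of its underside, 8 mm above the bench; its top is 24 mm above the bench.
Mind the look-alikes: they are no part of the job. What is shaped like the green_dropper but red is not meant.

How it is judged:
By the outcome, as a careful person would: the job done as asked, in the order asked, and still so for the second after the job is handed in, with the robot touching nothing.
It also fails if it takes over 112 s, if anything falls off the work surface, if the arm or the gripper's body presses on something with over 40 N, if the wrist force passes 120 N, or if a joint passes its speed limit or range.

## Robot

A 6-joint arm with a two-finger parallel gripper is mounted at the origin on a cart in front of the work surface, level with it; the furniture and walls round the work are solid. World frame = base frame: x ahead of the robot, y to its left, z up, the work surface at z = 0. Lengths are in mm, angles in rad, forces in N, time in s.
With the tool pointing down it reaches from about 350 to 975 mm from the base axis. Payload 4.9 kg.
Tool frame: the origin (TCP) lies midway between the tips of the shut fingers; the grasp point (between the pads) lies 19 mm behind it; x points along the fingers, z is the direction in which the jaws open and shut, and the axes are right-handed (so a half turn about x gives the same grasp; the last joint's range is limited). The gripper opens to 85 mm and grips with 20 to 120 N. Pads are 22 mm wide; open, the fingers measure 114 mm over their backs; the gripper's body (76 mm by 85 mm) begins 54 mm behind the grasp point. The pads swing forward as they close: fully open they stand 13 mm farther back than shut.
Start: joints at [1.154, 0.053, 1.613, -0, 1.476, -0.119], TCP at [183.376, 597.474, 202.204] pointing down, gripper open.
Joint ranges: [-3.01, 3.01], [-1.01, 2.22], [0.06, 2.58], [-1.02, 4.17], [0.09, 2.62], [-3.14, 3.14]. Speed limits (rad/s): [2.57, 2.57, 3.14, 3.14, 3.14, 3.14].

## Interface

Orientations are given as [roll, pitch, yaw] about the fixed x, y, z axes, in that order (R = Rz(yaw) Ry(pitch) Rx(roll)).
In Python, from bench import observe, optics, r gives the robot as it stands.
- The arm moves only by the tool drive_tool, never from a script. Its argument "motion" is a list of rows, each an object of numbers: "grip": the opening in per cent of the stroke, from 0 (shut) to 100 (fully open); "tx", "ty", "tz": the shift along the tool's x, y, z in mm; "wx", "wy", "wz": the turn, a rotation vector about the tool's x, y, z in rad. A call has 1 to 8 rows; each row shifts and turns the commanded pose from where the row before left it, along the tool's axes as they then stand; what a row does not reach is not made up. A row lasts 1/10 s, in which the tool goes at most 50 mm and 8.59 degrees, less where a joint would pass 70% of its speed; a pose out of reach is approached as far as the arm can. A call is refused whole if a number of a shift passes 50 or a number of a turn 0.15, either way. A call with a gripper value outside its range is refused whole. The fingers move at their own pace and stop on an object; "newtons" is the grip in N (left out, the last holds). Time passes only in rows, so rows that do not move let the fingers close. It gives the time, the measured TCP pose, the force and the opening at its end, in the units of the state.
- observe(): the state, without advancing time (a new reading comes with each control period).
- optics.get_image(name): name is "scene" or "top"; returns the picture (384x512x3 uint8, red, green, blue); there is no depth.
- optics.get_calibration(name): a dict with "intrinsics" (3x3 intrinsics, pixels), "extrinsics" (4x4, takes a point from world to camera coordinates). Camera axes: x right, y down, z forward; pixel columns grow to the right and rows downward; lengths in mm; the calibration is good to about 2 mm. A picture is of the moment at which its call begins. get_calibration takes no time and is no camera call.
- r.sign_off(): hands the job in, once; it reports no verdict.
The state is a dict: "time_s": time; "joints": joint angles; "joint_velocities": joint speeds; "joint_efforts": joint torques, N m; "tcp_pos": TCP position; "tool_rot": TCP orientation; "force": force on the tool from outside, world axes, zero at the start; "wrist_torque": the same for the moment, N m; "width": opening from 0.0 (shut) to 1.0 (fully open).
Only numpy, scipy, OpenCV 4.12 (cv2) and the standard library are available. Lean on these libraries where they do the work, as an engineer would, in place of code of your own. Each camera call takes 0.05 s, during which the arm holds its last target.

## Working session

There is one attempt and no reset: what is moved stays moved. The work goes in short steps, Python scripts to look and compute and a tool call to move; the robot and the scene stay as the last step left them, time stands still between calls to the robot, and variables do not carry over. Pictures are saved under pics/ and viewed, and the job is handed in when it is done.

Besides the shell and the picture viewer there is one more tool, called after "Emit:" as name([rows], argument=value, ...), one row to a line, values as JSON. drive_tool: Moves the arm, as the interface text tells. Its arguments: {"type":"object","properties":{"motion":{"type":"array","items":{"type":"object","properties":{"grip":{"type":"number"},"tx":{"type":"number"},"ty":{"type":"number"},"tz":{"type":"number"},"wx":{"type":"number"},"wy":{"type":"number"},"wz":{"type":"number"}}}},"newtons":{"type":"number"}},"required":["motion"]}

```bash
mkdir -p pics; ls; python3 - <<'E'
from bench import observe, optics, r
import cv2
s=observe(); print(s)
for n in ("scene","top"):
    im=optics.get_image(n); cv2.imwrite(f"pics/{n}0.png",im[:,:,::-1]); c=optics.get_calibration(n); print(n,c)
E
```

```text
pics
{'time_s': 0.0, 'joints': array([ 1.15402412e+00,  5.33629581e-02,  1.61427721e+00,  1.01597714e-05,
        1.47599527e+00, -1.18991159e-01]), 'joint_velocities': array([-1.37717230e-03, -5.08148921e-05, -5.41760356e-05, -1.52818149e-03,
        3.82768183e-04, -1.86670321e-03]), 'joint_efforts': array([ 3.26384707e-04, -3.93679440e+01, -3.70173347e+01, -2.06354298e-04,
        7.10527820e-03,  3.03032471e-05]), 'tcp_pos': array([183.09162075, 596.87637482, 200.96932426]), 'tool_rot': array([ 3.01765135,  1.56875352, -1.99251965]), 'force': array([0.26517352, 0.44758044, 0.28953418]), 'wrist_torque': array([-0.00579396,  0.06539247,  0.00832163]), 'width': 0.9967980705377102}
scene {'intrinsics': array([[442.832439  ,   0.        , 262.12772174],
       [  0.        , 442.832439  , 193.23450747],
       [  0.        ,   0.        ,   1.        ]]), 'extrinsics': array([[ 6.79908703e-01, -7.32883338e-01, -2.46204944e-02,
        -3.69903662e+02],
       [-4.05055591e-01, -3.47365538e-01, -8.45734681e-01,
         2.33389832e+02],
       [ 6.11272545e-01,  5.84995039e-01, -5.33035346e-01,
         7.14536911e+02],
       [ 0.00000000e+00,  0.00000000e+00,  0.00000000e+00,
         1.00000000e+00]])}
top {'intrinsics': array([[478.63567793,   0.        , 253.49728706],
       [  0.        , 478.63567793, 188.44386336],
       [  0.        ,   0.        ,   1.        ]]), 'extrinsics': array([[ 3.48631520e-02, -9.99381174e-01, -4.67227871e-03,
        -3.83544298e+01],
       [-9.75385011e-01, -3.30067506e-02, -2.18024389e-01,
         5.25372359e+02],
       [ 2.17735253e-01,  1.21582880e-02, -9.75932137e-01,
         1.00264862e+03],
       [ 0.00000000e+00,  0.00000000e+00,  0.00000000e+00,
         1.00000000e+00]])}
```

View pics/scene0.png

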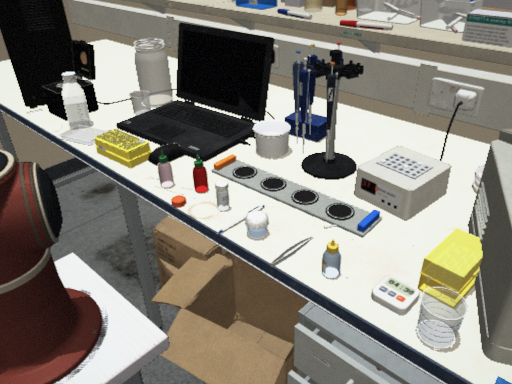

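View pics/top0.png

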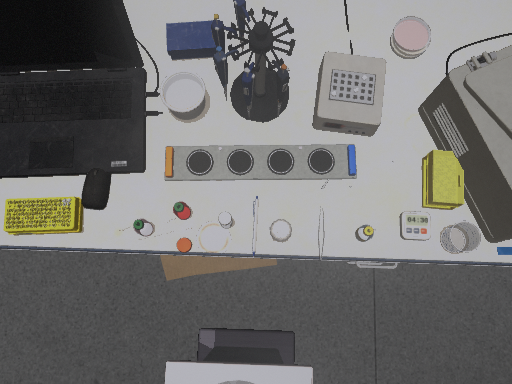

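Scene and top show the strip with the orange block at the robot's left (top ~(168,161)) and the blue one at the right (~(352,159)). Pads are at top ~(200,161), (240,161), (280,161), (320,161). The green dropper is at about (143,228), the red look-alike at (182,211), the vial at (224,219), the jar at (281,230) and the yellow dropper at (365,232). Next I zoom in to measure.

```bash
cat > h.py <<'E'
import numpy as np, cv2
from bench import observe, optics, r
def ray(n,uv):
    c=optics.get_calibration(n);K=np.array(c['intrinsics']);E=np.array(c['extrinsics'])
    R=E[:3,:3];t=E[:3,3]; d=R.T@np.linalg.solve(K,[uv[0],uv[1],1.]); return -R.T@t,d
def onz(n,uv,z):
    o,d=ray(n,uv); return (o+d*(z-o[2])/d[2])
def proj(n,p):
    c=optics.get_calibration(n);q=c['extrinsics'][:3,:3]@np.array(p,float)+c['extrinsics'][:3,3];q=c['intrinsics']@q;return q[:2]/q[2]
E
python3 - <<'E'
from h import *
im=cv2.imread('pics/top0.png')
a=cv2.resize(im[195:255,120:250],None,fx=6,fy=6,interpolation=cv2.INTER_CUBIC);b=cv2.resize(im[195:255,255:385],None,fx=6,fy=6,interpolation=cv2.INTER_CUBIC)
cv2.imwrite('pics/topA.png',cv2.resize(np.vstack([a,b]),(650,600)))
im=cv2.imread('pics/scene0.png')
cv2.imwrite('pics/sceneA.png',cv2.resize(im[140:285,145:350],None,fx=3.9,fy=3.9,interpolation=cv2.INTER_CUBIC))
# pads
g=cv2.imread('pics/top0.png');gray=g.max(axis=2)
m=(gray<60).astype(np.uint8);m[:145]=0;m[180:]=0;m[:,:175]=0;m[:,345:]=0
n,l,st,ce=cv2.connectedComponentsWithStats(m)
for i in range(1,n):
    if st[i,4]>50:print('pad',st[i],ce[i],onz('top',ce[i],11))
hsv=cv2.cvtColor(g,cv2.COLOR_BGR2HSV)
for nm,lo,hi in (('orange/red',(0,120,60),(18,255,255)),('yellow',(20,120,80),(35,255,255)),('green',(45,80,30),(90,255,255)),('blue',(105,120,80),(125,255,255))):
    m=cv2.inRange(hsv,lo,hi);n,l,st,ce=cv2.connectedComponentsWithStats(m)
    for i in range(1,n):
        if st[i,4]>8 and ce[i][1]<256:print(nm,st[i],ce[i].round(1),onz('top',ce[i],24).round(1))
E
```

```text
orange/red [282  64   4   5  16] [283.6  66. ] [840.6 -82.3  24. ]
orange/red [165 147   8  29 189] [168.5 160.9] [592.6 179.5  24. ]
orange/red [177 206  13  13 106] [183.9 213. ] [471.6 135.5  24. ]
orange/red [421 229   6   5  20] [423.6 231.2] [ 448.9 -404.    24. ]
orange/red [177 238  14  14 160] [183.6 244.6] [400.4 131.5  24. ]
yellow [ 423  150   41   59 1675] [444.6 179.4] [ 569.9 -457.2   24. ]
yellow [   4  197   79   38 2342] [ 41.8 215.6] [454.8 457.1  24. ]
yellow [364 227   9   8  46] [368.2 230.5] [ 446.1 -280.1   24. ]
green [175 203   8   8  26] [179.1 207.3] [484.5 147.4  24. ]
green [134 220   9   9  49] [137.7 223.9] [443.2 238.1  24. ]
blue [348 145   8  29 177] [351.7 158.8] [ 612.  -244.9   24. ]
blue [497 247  15   8 114] [504.3 250.4] [ 412.  -580.9   24. ]
```

View pics/topA.png

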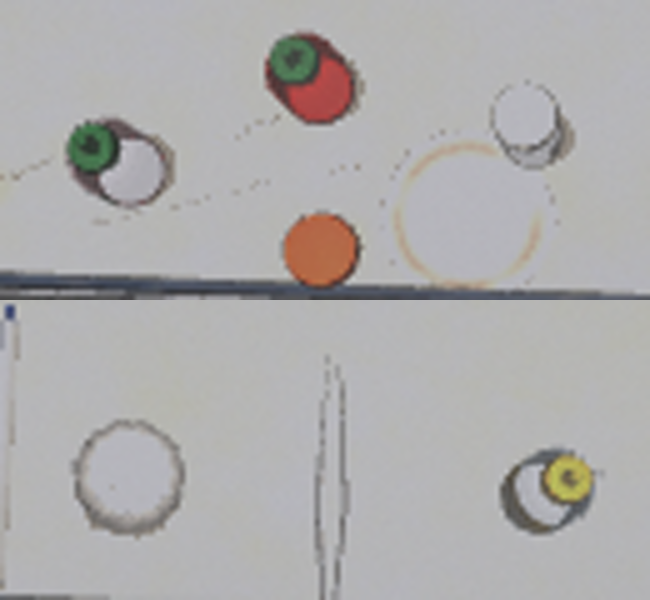

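View pics/sceneA.png

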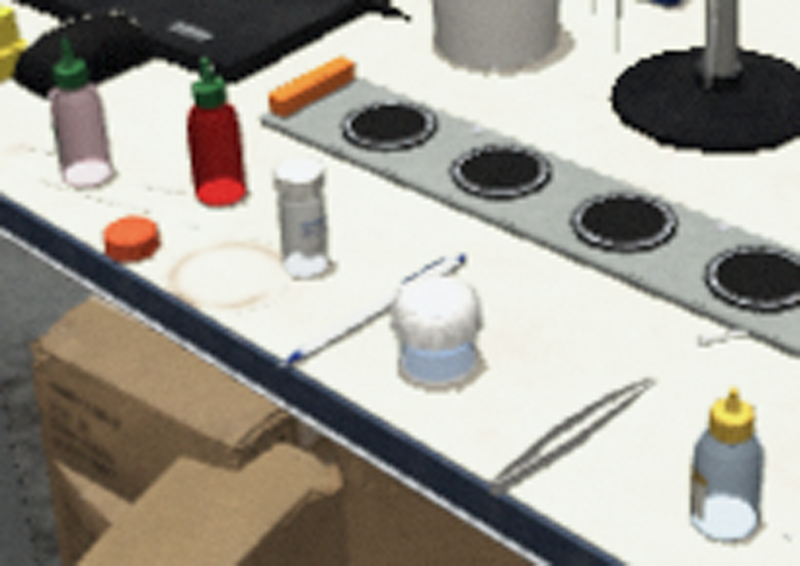

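```bash
python3 - <<'E'
from h import *
o,_=ray('top',(0,0));print('cam',o.round(0))
T=lambda u,v,lo:((u+.5)/5-.5+(255 if lo else 120),((v-(300 if lo else 0))+.5)/5-.5+195)
S=lambda u,v:((u+.5)/3.9-.5+145,(v+.5)/3.9-.5+140)
def p(nm,n,uv,z):print(nm,n,z,onz(n,uv,z)[:2].round(1))
p('green foot','top',T(133,172,0),0);p('green cap','top',T(92,146,0),85);p('green foot','scene',S(87,173),0);p('green tip','scene',S(67,42),97)
p('vial cap','top',T(526,117,0),68);p('vial foot','scene',S(306,265),2);p('vial cap','scene',S(301,173),68)
p('jar','top',T(129,477,1),35);p('jar foot','scene',S(438,370),3);
p('yel foot','top',T(537,497,1),0);p('yel cap','top',T(568,478,1),72);p('yel foot','scene',S(726,517),0);p('yel tip','scene',S(735,393),80)
for n,thr,box in (('top',75,(175,145,345,178)),('scene',70,(215,155,360,225))):
    g=cv2.imread(f'pics/{n}0.png').max(axis=2);x0,y0,x1,y1=box;m=np.zeros_like(g);m[y0:y1,x0:x1]=(g[y0:y1,x0:x1]<thr)*1
    N,l,st,ce=cv2.connectedComponentsWithStats(m)
    for i in range(1,N):
        if st[i,4]>80:print('pad',n,st[i],ce[i].round(1),onz(n,ce[i],11)[:2].round(1))
E
```

```text
cam [ 295.  -33. 1093.]
green foot top 0 [435.5 223.6]
green cap top 85 [435.1 222. ]
green foot scene 0 [437.7 228.6]
green tip scene 97 [435.2 223.3]
vial cap top 68 [456.5  39.4]
vial foot scene 2 [456.1  40.5]
vial cap scene 68 [454.1  35.6]
jar top 35 [439. -83.]
jar foot scene 3 [432.8 -88.5]
yel foot top 0 [ 440.9 -271.5]
yel cap top 72 [ 440.  -269.1]
yel foot scene 0 [ 442.7 -269.1]
yel tip scene 80 [ 437.4 -272.2]
pad top [229 151  22  21 353] [239.7 161.2] [601.2  14.9]
pad top [270 151  22  21 353] [280.3 160.8] [605.4 -80.2]
pad top [310 151  22  20 354] [320.7 160.5] [ 609.3 -174.9]
pad top [189 152  22  20 351] [199.3 161.6] [597.1 109.6]
pad scene [ 302  155   54   24 1040] [328.6 166.1] [758.8 -36.8]
pad scene [235 167  19  10 138] [244.2 171.3] [597.  111.7]
pad scene [263 178  20  11 156] [273. 183.] [601.3  16.5]
pad scene [294 190  22  12 187] [304.5 195.8] [605.4 -78.2]
pad scene [327 205  27  15 249] [339.6 211.2] [ 606.2 -175.9]
```

```bash
cat >> h.py <<'E'
from scipy.spatial.transform import Rotation as Ro
def Rt(e): return Ro.from_euler('xyz',e)
def goal(yaw_z):
    # tool x down, z horizontal at angle yaw_z from world x
    x=np.array([0,0,-1.]);z=np.array([np.cos(yaw_z),np.sin(yaw_z),0]);y=np.cross(z,x);return Ro.from_matrix(np.c_[x,y,z])
def delta(p,yaw=None):
    s=observe();R=Rt(s['tool_rot']);d=np.array(p)-s['tcp_pos']
    print('t',round(s['time_s'],2),'pos',s['tcp_pos'].round(1),'w',round(s['width'],3),'F',s['force'].round(1),'j',s['joints'].round(2))
    print('shift now-frame',R.inv().apply(d).round(1))
    if yaw is not None:
        G=goal(yaw);print('turn',(R.inv()*G).as_rotvec().round(3),'shift goal-frame',G.inv().apply(d).round(1))
E
python3 - <<'E'
from h import *
R=Rt(observe()['tool_rot']);print(R.as_matrix().round(3))
for y in (0.04,0.04+np.pi): delta([435.5,223,150],y)
E
```

```text
[[-0.001 -0.956  0.293]
 [-0.002  0.293  0.956]
 [-1.     0.    -0.002]]
t 0.1 pos [183.1 596.9 201.1] w 0.998 F [-0.6 -0.4 -0.6] j [ 1.15  0.05  1.61 -0.    1.48 -0.12]
shift now-frame [  51.5 -351.  -283.3]
turn [ 1.233e+00 -2.000e-03  1.000e-03] shift goal-frame [  51.1 -383.7  237.2]
t 0.1 pos [183.1 596.9 201.1] w 0.998 F [-0.6 -0.4 -0.6] j [ 1.15  0.05  1.61 -0.    1.48 -0.12]
shift now-frame [  51.5 -351.  -283.3]
turn [-1.909e+00 -1.000e-03 -2.000e-03] shift goal-frame [  51.1  383.7 -237.2]
```

Emit:
drive_tool([
  {"wx": 0.15,"grip": 100},
  {"wx": 0.15},
  {"wx": 0.15},
  {"wx": 0.15},
  {"wx": 0.15},
  {"wx": 0.15},
  {"wx": 0.15},
  {"wx": 0.15},
], newtons=25)

```text
schema error: expected keys grip, tx, ty, tz, wx, wy, wz
```

```bash
python3 - <<'E'
from h import *
delta([435.5,223,150],.04)
E
```

```text
t 0.1 pos [183.1 596.9 201.1] w 0.998 F [-0.6 -0.4 -0.6] j [ 1.15  0.05  1.61 -0.    1.48 -0.12]
shift now-frame [  51.5 -351.  -283.3]
turn [ 1.233e+00 -2.000e-03  1.000e-03] shift goal-frame [  51.1 -383.7  237.2]
```

All keys are needed in every row.

Emit:
drive_tool([
  {"grip": 100,"tx": 0,"ty": 0,"tz": 0,"wx": 0.15,"wy": 0,"wz": 0},
  {"grip": 100,"tx": 0,"ty": 0,"tz": 0,"wx": 0.15,"wy": 0,"wz": 0},
  {"grip": 100,"tx": 0,"ty": 0,"tz": 0,"wx": 0.15,"wy": 0,"wz": 0},
  {"grip": 100,"tx": 0,"ty": 0,"tz": 0,"wx": 0.15,"wy": 0,"wz": 0},
  {"grip": 100,"tx": 0,"ty": 0,"tz": 0,"wx": 0.15,"wy": 0,"wz": 0},
  {"grip": 100,"tx": 0,"ty": 0,"tz": 0,"wx": 0.15,"wy": 0,"wz": 0},
  {"grip": 100,"tx": 0,"ty": 0,"tz": 0,"wx": 0.15,"wy": 0,"wz": 0},
  {"grip": 100,"tx": 0,"ty": 0,"tz": 0,"wx": 0.15,"wy": 0,"wz": 0},
], newtons=25)

```text
time_s: 0.9
tcp_pos: [183.2, 597.1, 201.5]
tool_rot: [-2.044, 1.57, -1.978]
force: [-0.6, 0.1, 0.3]
width: 0.999
```

```bash
python3 - <<'E'
from h import *
delta([435.5,223,150],.04)
E
```

```text
t 0.9 pos [183.2 597.1 201.5] w 0.999 F [-0.6  0.1  0.3] j [ 1.15  0.05  1.61 -0.    1.48  1.09]
shift now-frame [  51.8 -390.1  226.7]
turn [ 0.027 -0.001  0.001] shift goal-frame [  51.5 -383.9  237.1]
```

Emit:
drive_tool([
  {"grip": 100,"tx": 0,"ty": 0,"tz": 0,"wx": 0.03,"wy": 0,"wz": 0},
  {"grip": 100,"tx": 0,"ty": -38,"tz": 24,"wx": 0,"wy": 0,"wz": 0},
  {"grip": 100,"tx": 0,"ty": -38,"tz": 24,"wx": 0,"wy": 0,"wz": 0},
  {"grip": 100,"tx": 0,"ty": -38,"tz": 24,"wx": 0,"wy": 0,"wz": 0},
  {"grip": 100,"tx": 0,"ty": -38,"tz": 24,"wx": 0,"wy": 0,"wz": 0},
  {"grip": 100,"tx": 0,"ty": -38,"tz": 24,"wx": 0,"wy": 0,"wz": 0},
  {"grip": 100,"tx": 0,"ty": -38,"tz": 24,"wx": 0,"wy": 0,"wz": 0},
  {"grip": 100,"tx": 0,"ty": -38,"tz": 24,"wx": 0,"wy": 0,"wz": 0},
])

```text
time_s: 1.7
tcp_pos: [363.1, 337.2, 201.8]
tool_rot: [-2.551, 1.57, -2.507]
force: [1.3, 0.8, 0.0]
width: 0.999
```

```bash
python3 - <<'E'
from h import *
delta([435.5,223,150],.04)
E
```

```text
t 1.7 pos [363.1 337.2 201.8] w 0.999 F [1.3 0.8 0. ] j [ 0.6  -0.26  1.91 -0.    1.5   0.55]
shift now-frame [  51.8 -117.2   67.4]
turn [ 0.003 -0.     0.   ] shift goal-frame [  51.8 -117.    67.8]
```

Emit:
drive_tool([
  {"grip": 100,"tx": 0,"ty": -36,"tz": 22,"wx": 0,"wy": 0,"wz": 0},
  {"grip": 100,"tx": 0,"ty": -36,"tz": 22,"wx": 0,"wy": 0,"wz": 0},
  {"grip": 100,"tx": 10,"ty": -36,"tz": 22,"wx": 0,"wy": 0,"wz": 0},
  {"grip": 100,"tx": 30,"ty": -6,"tz": 2,"wx": 0,"wy": 0,"wz": 0},
  {"grip": 100,"tx": 0,"ty": 0,"tz": 0,"wx": 0,"wy": 0,"wz": 0},
  {"grip": 100,"tx": 0,"ty": 0,"tz": 0,"wx": 0,"wy": 0,"wz": 0},
])

```text
time_s: 2.3
tcp_pos: [434.6, 227.9, 161.5]
tool_rot: [-2.994, 1.568, -2.951]
force: [-0.1, -0.2, -0.3]
width: 1.003
```

```bash
python3 - <<'E'
from h import *
delta([435.5,223,28],.04)
im=optics.get_image('scene');cv2.imwrite('pics/s1.png',im[:,:,::-1])
im=optics.get_image('top');cv2.imwrite('pics/t1.png',im[:,:,::-1])
E
```

```text
t 2.3 pos [434.6 227.9 161.5] w 1.003 F [-0.1 -0.2 -0.3] j [ 0.33 -0.25  1.96  0.    1.43  0.29]
shift now-frame [133.5  -4.9   1. ]
turn [ 0.003 -0.002  0.   ] shift goal-frame [133.5  -4.9   0.7]
```

View pics/s1.png

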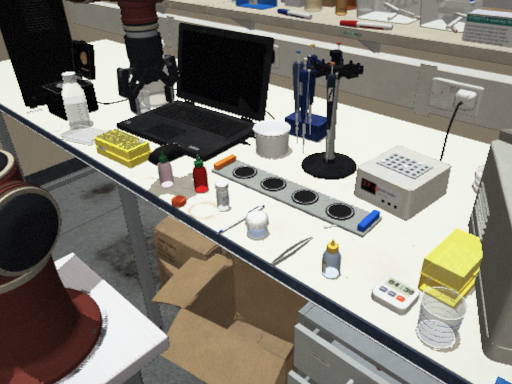

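```bash
python3 - <<'E'
from h import *
s=observe();print(proj('scene',s['tcp_pos']),proj('scene',[435,223,97]),proj('top',s['tcp_pos']))
E
```

```text
[156.33923679 123.93538188] [161.80191305 150.46091518] [124.93107859 217.57291036]
```

View pics/t1.png

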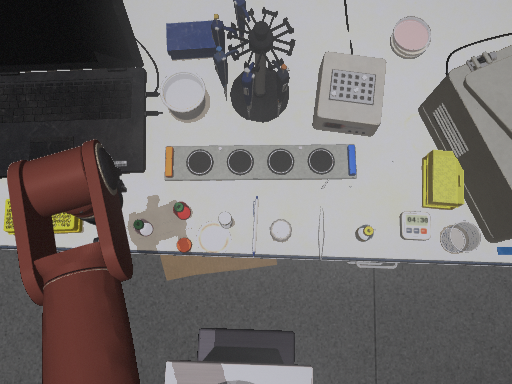

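```bash
python3 - <<'E'
from h import *
for z in (175,200,250,300,400,500):print(z,proj('top',[435,228,z]).round(),proj('scene',[435,228,z]).round())
im=cv2.imread('pics/s1.png');a=cv2.resize(im[0:200,70:270],(600,600),interpolation=cv2.INTER_CUBIC);cv2.imwrite('pics/s1z.png',a)
im=cv2.imread('pics/t1.png');a=cv2.resize(im[120:260,0:200],(800,560),interpolation=cv2.INTER_CUBIC);cv2.imwrite('pics/t1z.png',a)
E
```

```text
175 [124. 217.] [156. 119.]
200 [120. 215.] [154. 109.]
250 [112. 210.] [150.  88.]
300 [104. 205.] [147.  65.]
400 [ 83. 193.] [139.  16.]
500 [ 55. 176.] [130. -39.]
```

View pics/s1z.png

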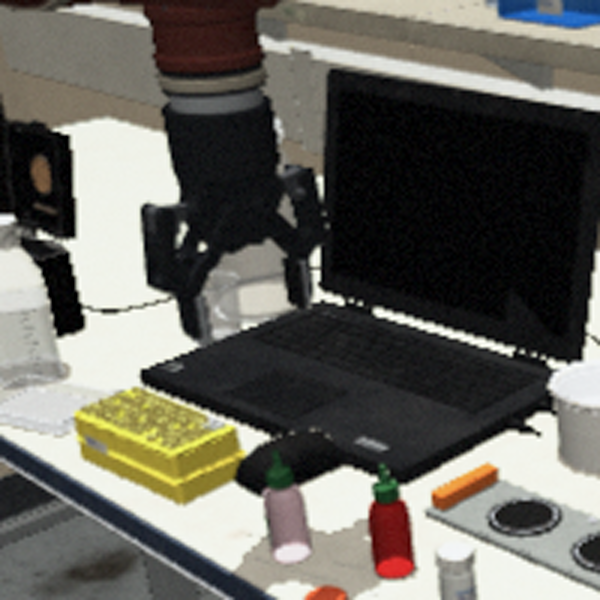

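View pics/t1z.png

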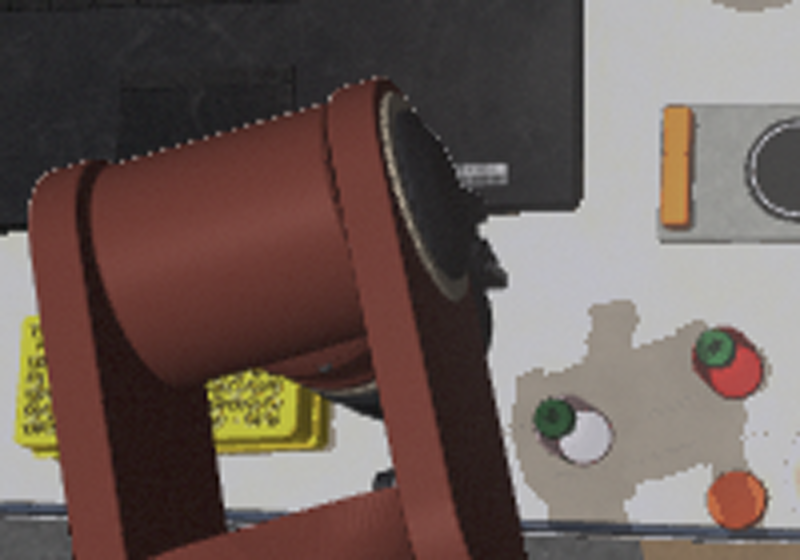

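```bash
python3 - <<'E'
from h import *
for x in (378,393,477,491):
  for z in (175,205):print(x,z,proj('top',[x,228,z]).round(1),proj('scene',[x,228,z]).round(1))
E
```

```text
378 175 [121.  246.4] [134.4 127.2]
378 205 [116.5 244.8] [132.  114.6]
393 175 [121.7 238.6] [140.1 125.1]
393 205 [117.3 236.7] [137.8 112.5]
477 175 [125.8 195.8] [170.3 114.1]
477 205 [121.6 192.6] [168.5 101.9]
491 175 [126.5 188.8] [175.  112.3]
491 205 [122.3 185.4] [173.4 100.3]
```

```bash
python3 - <<'E'
from h import *
for a,b in (((170,100),(125.5,189)),((170,103),(125,190)),((172,102),(126,190))):
    o1,d1=ray('scene',a);o2,d2=ray('top',b)
    A=np.c_[d1,-d2];x,res,_,_=np.linalg.lstsq(A,o2-o1,rcond=None);p=o1+d1*x[0];q=o2+d2*x[1];print(p.round(1),q.round(1))
im=optics.get_image('scene');cv2.imwrite('pics/s2.png',im[:,:,::-1])
im=im[:,:,::-1];a=cv2.resize(im[50:140,110:200],(720,720),interpolation=cv2.INTER_NEAREST);a=cv2.resize(np.clip(a*2.2,0,255).astype(np.uint8),(600,600));cv2.imwrite('pics/s2z.png',a)
print(observe()['tcp_pos'])
E
```

```text
[478.3 222.9 210.5] [483.  219.6 210.6]
[478.8 225.4 202.5] [482.8 222.7 202.6]
[481.4 220.6 205.3] [482.3 220.  205.3]
[435.8181053  229.0731008  163.73067545]
```

View pics/s2z.png

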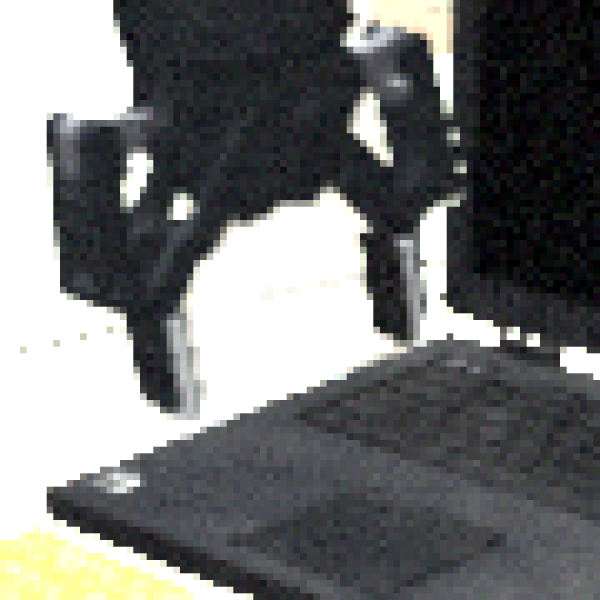

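Emit:
drive_tool([
  {"grip": 100,"tx": 30,"ty": -5,"tz": 0,"wx": 0,"wy": 0,"wz": 0},
  {"grip": 100,"tx": 25,"ty": 0,"tz": 0,"wx": 0,"wy": 0,"wz": 0},
  {"grip": 100,"tx": 0,"ty": 0,"tz": 0,"wx": 0,"wy": 0,"wz": 0},
  {"grip": 100,"tx": 0,"ty": 0,"tz": 0,"wx": 0,"wy": 0,"wz": 0},
])

```text
time_s: 2.85
tcp_pos: [435.9, 223.7, 108.2]
tool_rot: [0.302, 1.57, 0.346]
force: [0.0, 0.5, -0.4]
width: 1.002
```

```bash
cat >> h.py <<'E'
def look(tag,sb,tb):
    """crops (x0,y0,x1,y1) of scene and top side by side"""
    out=[]
    for n,b in (('scene',sb),('top',tb)):
        im=np.ascontiguousarray(optics.get_image(n)[:,:,::-1]);cv2.imwrite(f'pics/{tag}_{n}.png',im)
        out.append(cv2.resize(im[b[1]:b[3],b[0]:b[2]],(400,400),interpolation=cv2.INTER_CUBIC))
    cv2.imwrite(f'pics/{tag}.png',np.clip(np.hstack(out)*1.6,0,255).astype(np.uint8))
E
python3 - <<'E'
from h import *
delta([435.5,223,28],.04)
look('l3',(100,70,220,190),(80,150,200,270))
E
```

```text
t 2.85 pos [435.9 223.7 108.2] w 1.002 F [ 0.   0.5 -0.4] j [ 0.32 -0.2   2.01  0.    1.33  0.28]
shift now-frame [80.2 -0.7 -0.4]
turn [ 0.004  0.001 -0.   ] shift goal-frame [80.2 -0.7 -0.4]
```

View pics/l3.png

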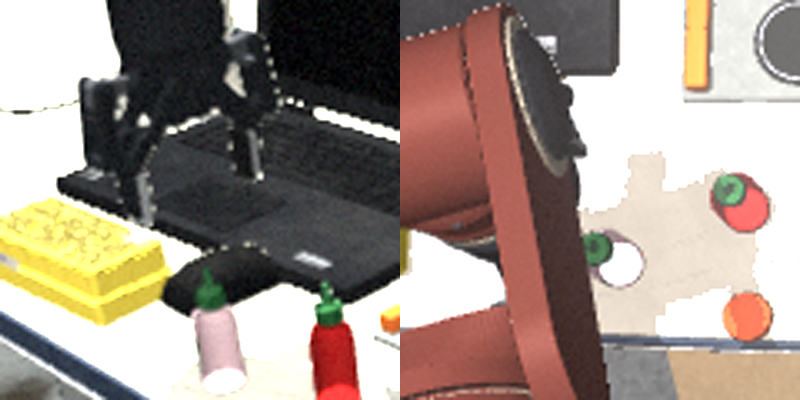

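```bash
python3 - <<'E'
from h import *
for x in (393,477):
  for z in (121,136,151):print(x,z,proj('scene',[x,224,z]).round(1),proj('top',[x,224,z]).round(1))
for h in (100,121,150):print(h,onz('scene',(143.4,136.5),h).round(),onz('scene',(175.8,123.3),h).round())
E
```

```text
393 121 [145.1 147.3] [131.  241.7]
393 136 [144.  141.4] [129.  240.9]
393 151 [142.9 135.4] [127.1 240. ]
477 121 [174.3 135.5] [134.6 201.2]
477 136 [173.5 129.7] [132.8 199.8]
477 151 [172.7 123.9] [130.9 198.3]
100 [449. 319. 100.] [554. 322. 100.]
121 [425. 277. 121.] [525. 281. 121.]
150 [391. 220. 150.] [486. 223. 150.]
```

Emit:
drive_tool([
  {"grip": 100,"tx": 25,"ty": 0,"tz": 0,"wx": 0,"wy": 0,"wz": 0},
  {"grip": 100,"tx": 25,"ty": 0,"tz": 0,"wx": 0,"wy": 0,"wz": 0},
  {"grip": 100,"tx": 0,"ty": 0,"tz": 0,"wx": 0,"wy": 0,"wz": 0},
  {"grip": 100,"tx": 0,"ty": 0,"tz": 0,"wx": 0,"wy": 0,"wz": 0},
])

```text
time_s: 3.35
tcp_pos: [436.4, 223.3, 58.5]
tool_rot: [0.275, 1.569, 0.318]
force: [0.4, -0.9, 0.9]
width: 1.002
```

```bash
python3 - <<'E'
from h import *
delta([435.5,223,28],.04)
look('l4',(100,70,220,190),(80,150,200,270))
E
```

```text
t 3.35 pos [436.4 223.3  58.5] w 1.002 F [ 0.4 -0.9  0.9] j [ 0.32 -0.14  2.05 -0.    1.23  0.28]
shift now-frame [30.5 -0.3 -0.9]
turn [ 0.003  0.001 -0.   ] shift goal-frame [30.5 -0.3 -0.9]
```

View pics/l4.png

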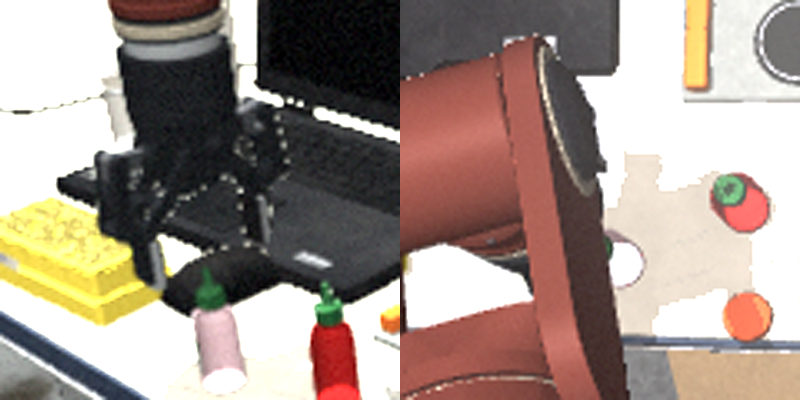

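```bash
python3 - <<'E'
from h import *
for h in (70,85,100,110):print(h,onz('scene',(147.4,157),h).round(),onz('scene',(178.9,143.5),h).round())
E
```

```text
70 [420. 268.  70.] [518. 269.  70.]
85 [405. 242.  85.] [500. 243.  85.]
100 [390. 216. 100.] [482. 217. 100.]
110 [379. 198. 110.] [470. 199. 110.]
```

Emit:
drive_tool([
  {"grip": 100,"tx": 15,"ty": 0,"tz": 0,"wx": 0,"wy": 0,"wz": 0},
  {"grip": 100,"tx": 15,"ty": 0,"tz": 0,"wx": 0,"wy": 0,"wz": 0},
  {"grip": 100,"tx": 0,"ty": 0,"tz": 0,"wx": 0,"wy": 0,"wz": 0},
  {"grip": 100,"tx": 0,"ty": 0,"tz": 0,"wx": 0,"wy": 0,"wz": 0},
])

```text
time_s: 3.85
tcp_pos: [436.5, 223.3, 28.5]
tool_rot: [0.291, 1.569, 0.334]
force: [-0.0, 0.7, -0.5]
width: 1.001
```

```bash
python3 - <<'E'
from h import *
delta([435.5,223,28],.04)
look('l5',(110,100,210,200),(80,150,200,270))
E
```

```text
t 3.85 pos [436.5 223.3  28.5] w 1.001 F [-0.   0.7 -0.5] j [ 0.32 -0.1   2.07  0.    1.17  0.28]
shift now-frame [ 0.5 -0.2 -1. ]
turn [ 0.003  0.002 -0.   ] shift goal-frame [ 0.5 -0.2 -1. ]
```

View pics/l5.png

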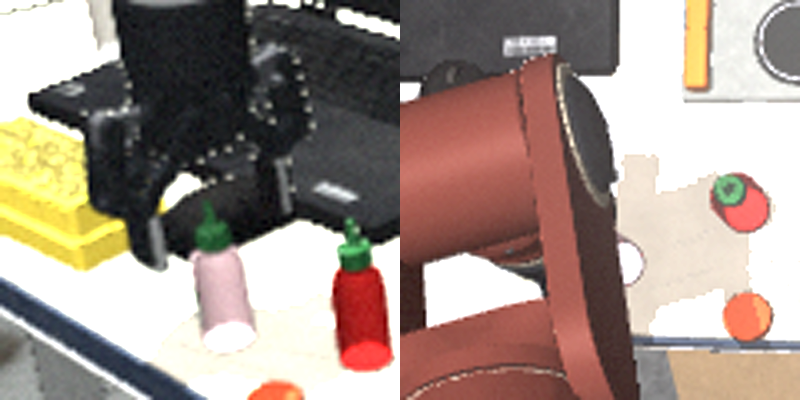

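```bash
python3 - <<'E'
from h import *
for h in (41,55,68,75):print(h,onz('scene',(148.75,167),h).round(),onz('scene',(181.75,153.2),h).round())
E
```

```text
41 [420. 271.  41.] [522. 267.  41.]
55 [407. 248.  55.] [506. 244.  55.]
68 [394. 226.  68.] [491. 223.  68.]
75 [387. 214.  75.] [483. 211.  75.]
```

Emit:
drive_tool([
  {"grip": 100,"tx": 12,"ty": 0,"tz": 0,"wx": 0,"wy": 0,"wz": 0},
  {"grip": 100,"tx": 12,"ty": 0,"tz": 0,"wx": 0,"wy": 0,"wz": 0},
  {"grip": 100,"tx": 0,"ty": 0,"tz": 0,"wx": 0,"wy": 0,"wz": 0},
  {"grip": 100,"tx": 0,"ty": 0,"tz": 0,"wx": 0,"wy": 0,"wz": 0},
])

```text
time_s: 4.35
tcp_pos: [434.9, 222.7, 2.2]
tool_rot: [-2.876, 1.569, -2.833]
force: [-0.4, -0.5, 0.2]
width: 1.0
```

```bash
python3 - <<'E'
from h import *
delta([435.5,223,28],.04)
look('l6',(120,110,210,200),(80,150,200,270))
E
```

```text
t 4.35 pos [434.9 222.7   2.2] w 1.0 F [-0.4 -0.5  0.2] j [ 0.32 -0.05  2.08  0.    1.12  0.28]
shift now-frame [-25.8   0.3   0.6]
turn [ 0.003 -0.002  0.001] shift goal-frame [-25.8   0.3   0.6]
```

View pics/l6.png

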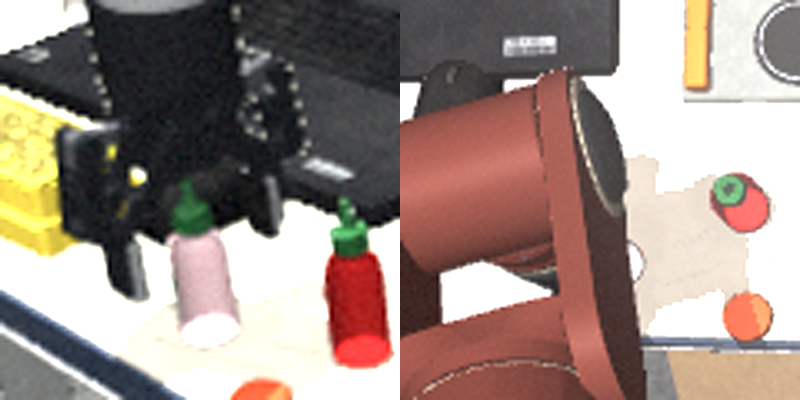

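```bash
python3 - <<'E'
from h import *
for h in (15,30,42,50):print(h,onz('scene',(150.4,177),h).round(),onz('scene',(181.2,162.9),h).round())
E
```

```text
15 [417. 267.  15.] [515. 267.  15.]
30 [404. 243.  30.] [499. 243.  30.]
42 [393. 224.  42.] [486. 224.  42.]
50 [385. 211.  50.] [477. 211.  50.]
```

Emit:
drive_tool([
  {"grip": 20,"tx": 0,"ty": 0,"tz": 0,"wx": 0,"wy": 0,"wz": 0},
  {"grip": 20,"tx": 0,"ty": 0,"tz": 0,"wx": 0,"wy": 0,"wz": 0},
  {"grip": 20,"tx": 0,"ty": 0,"tz": 0,"wx": 0,"wy": 0,"wz": 0},
  {"grip": 20,"tx": 0,"ty": 0,"tz": 0,"wx": 0,"wy": 0,"wz": 0},
  {"grip": 20,"tx": 0,"ty": 0,"tz": 0,"wx": 0,"wy": 0,"wz": 0},
  {"grip": 20,"tx": 0,"ty": 0,"tz": 0,"wx": 0,"wy": 0,"wz": 0},
], newtons=25)

```text
time_s: 5.05
tcp_pos: [435.9, 223.1, 3.5]
tool_rot: [0.294, 1.57, 0.337]
force: [0.2, -0.1, 2.3]
width: 0.388
```

```bash
python3 - <<'E'
from h import *
delta([435.5,223,28],.04)
look('l7',(120,110,210,200),(80,150,200,270))
E
```

```text
t 5.05 pos [435.9 223.1   3.5] w 0.388 F [ 0.2 -0.1  2.3] j [ 0.32 -0.06  2.08  0.    1.12  0.28]
shift now-frame [-24.5  -0.1  -0.4]
turn [ 0.003  0.    -0.   ] shift goal-frame [-24.5  -0.1  -0.4]
```

View pics/l7.png

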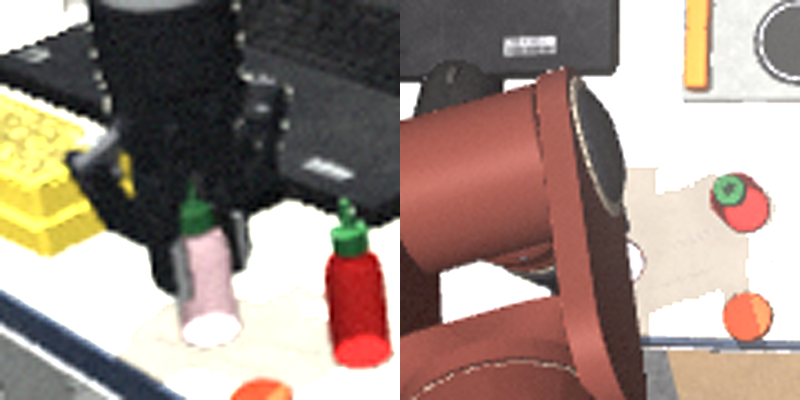

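Emit:
drive_tool([
  {"grip": 20,"tx": -20,"ty": 0,"tz": 0,"wx": 0,"wy": 0,"wz": 0},
  {"grip": 20,"tx": -30,"ty": 0,"tz": 0,"wx": 0,"wy": 0,"wz": 0},
  {"grip": 20,"tx": -40,"ty": 0,"tz": 0,"wx": 0,"wy": 0,"wz": 0},
  {"grip": 20,"tx": -40,"ty": 0,"tz": 0,"wx": 0,"wy": 0,"wz": 0},
  {"grip": 20,"tx": 0,"ty": 0,"tz": 0,"wx": 0,"wy": 0,"wz": 0},
  {"grip": 20,"tx": 0,"ty": 0,"tz": 0,"wx": 0,"wy": 0,"wz": 0},
], newtons=25)

```text
time_s: 5.75
tcp_pos: [436.2, 223.2, 134.0]
tool_rot: [0.279, 1.569, 0.322]
force: [0.3, -0.5, -1.0]
width: 0.388
```

```bash
python3 - <<'E'
from h import *
delta([609,-175,135],.04)
look('l8',(100,50,240,190),(80,150,200,270))
E
```

```text
t 5.75 pos [436.2 223.2 134. ] w 0.388 F [ 0.3 -0.5 -1. ] j [ 0.32 -0.23  1.99  0.    1.38  0.28]
shift now-frame [  -0.9 -405.2  155.5]
turn [ 0.003  0.002 -0.001] shift goal-frame [  -1.  -404.7  156.7]
```

View pics/l8.png

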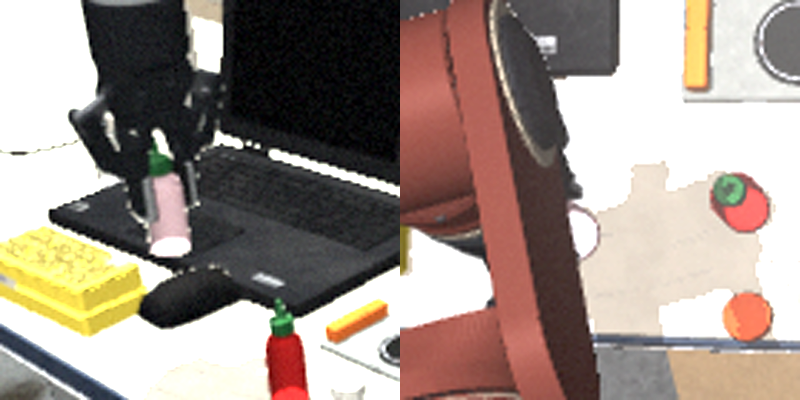

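The green bottle is held upright (scene ~(160,125)). Carrying it to pad d.

Emit:
drive_tool([
  {"grip": 20,"tx": 0,"ty": -30,"tz": 12,"wx": 0,"wy": 0,"wz": 0},
  {"grip": 20,"tx": 0,"ty": -45,"tz": 17,"wx": 0,"wy": 0,"wz": 0},
  {"grip": 20,"tx": 0,"ty": -45,"tz": 17,"wx": 0,"wy": 0,"wz": 0},
  {"grip": 20,"tx": 0,"ty": -45,"tz": 17,"wx": 0,"wy": 0,"wz": 0},
  {"grip": 20,"tx": 0,"ty": -45,"tz": 17,"wx": 0,"wy": 0,"wz": 0},
  {"grip": 20,"tx": 0,"ty": -45,"tz": 17,"wx": 0,"wy": 0,"wz": 0},
  {"grip": 20,"tx": 0,"ty": -45,"tz": 17,"wx": 0,"wy": 0,"wz": 0},
  {"grip": 20,"tx": 0,"ty": -45,"tz": 17,"wx": 0,"wy": 0,"wz": 0},
])

```text
time_s: 6.65
tcp_pos: [580.4, -117.6, 130.3]
tool_rot: [2.731, 1.566, 2.774]
force: [1.2, 0.4, -0.2]
width: 0.386
```

Emit:
drive_tool([
  {"grip": 20,"tx": 0,"ty": -40,"tz": 17,"wx": 0,"wy": 0,"wz": 0},
  {"grip": 20,"tx": 0,"ty": -20,"tz": 9,"wx": 0,"wy": 0,"wz": 0},
  {"grip": 20,"tx": 0,"ty": 0,"tz": 0,"wx": 0,"wy": 0,"wz": 0},
  {"grip": 20,"tx": 0,"ty": 0,"tz": 0,"wx": 0,"wy": 0,"wz": 0},
])

```text
time_s: 7.05
tcp_pos: [608.6, -174.4, 130.6]
tool_rot: [2.606, 1.566, 2.648]
force: [0.7, 0.6, -0.4]
width: 0.386
```

```bash
python3 - <<'E'
from h import *
delta([609,-175,15],.04)
E
```

```text
t 7.05 pos [ 608.6 -174.4  130.6] w 0.386 F [ 0.7  0.6 -0.4] j [-0.4   0.13  1.66  0.    1.36 -0.44]
shift now-frame [115.6  -0.9   0.8]
turn [ 0.002 -0.004 -0.002] shift goal-frame [115.6  -0.6   0.4]
```

Emit:
drive_tool([
  {"grip": 20,"tx": 40,"ty": 0,"tz": 0,"wx": 0,"wy": 0,"wz": 0},
  {"grip": 20,"tx": 40,"ty": 0,"tz": 0,"wx": 0,"wy": 0,"wz": 0},
  {"grip": 20,"tx": 16,"ty": 0,"tz": 0,"wx": 0,"wy": 0,"wz": 0},
  {"grip": 20,"tx": 10,"ty": 0,"tz": 0,"wx": 0,"wy": 0,"wz": 0},
  {"grip": 20,"tx": 0,"ty": 0,"tz": 0,"wx": 0,"wy": 0,"wz": 0},
  {"grip": 20,"tx": 0,"ty": 0,"tz": 0,"wx": 0,"wy": 0,"wz": 0},
])

```text
time_s: 7.65
tcp_pos: [611.2, -175.1, 29.1]
tool_rot: [-0.426, 1.568, -0.383]
force: [1.0, -0.6, 0.4]
width: 0.387
```

```bash
python3 - <<'E'
from h import *
delta([609,-175,14],.04)
look('l9',(300,140,400,240),(270,110,370,210))
E
```

```text
t 7.65 pos [ 611.2 -175.1   29.1] w 0.387 F [ 1.  -0.6  0.4] j [-0.4   0.24  1.71  0.    1.19 -0.44]
shift now-frame [15.   0.2 -2.2]
turn [0.003 0.003 0.001] shift goal-frame [15.1  0.1 -2.2]
```

View pics/l9.png

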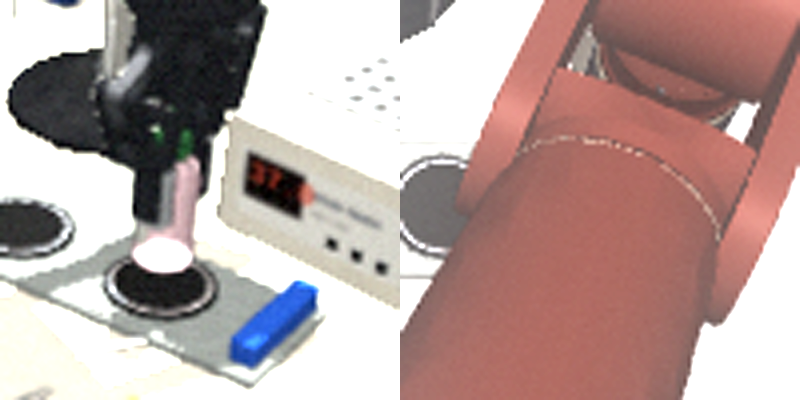

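```bash
python3 - <<'E'
from h import *
print(onz('scene',(340.4,203.2),26),onz('scene',(339.6,211.2),11))
for i in range(3):print(observe()['tcp_pos'])
E
```

```text
[ 614.36983848 -171.06071444   26.        ] [ 606.1889563  -175.79403809   11.        ]
[ 611.65169304 -175.45254253   29.69898503]
[ 611.65169304 -175.45254253   29.69898503]
[ 611.65169304 -175.45254253   29.69898503]
```

Emit:
drive_tool([
  {"grip": 20,"tx": 6,"ty": 0,"tz": -1,"wx": 0,"wy": 0,"wz": 0},
  {"grip": 20,"tx": 6,"ty": 0,"tz": -1,"wx": 0,"wy": 0,"wz": 0},
  {"grip": 20,"tx": 0,"ty": 0,"tz": 0,"wx": 0,"wy": 0,"wz": 0},
  {"grip": 20,"tx": 0,"ty": 0,"tz": 0,"wx": 0,"wy": 0,"wz": 0},
])

```text
time_s: 8.15
tcp_pos: [607.7, -174.9, 14.9]
tool_rot: [2.659, 1.57, 2.702]
force: [0.1, -0.3, 0.2]
width: 0.384
```

```bash
python3 - <<'E'
from h import *
delta([609,-175,14],.04)
look('l10',(300,160,380,240),(270,110,370,210))
E
```

```text
t 8.15 pos [ 607.7 -174.9   14.9] w 0.384 F [ 0.1 -0.3  0.2] j [-0.4   0.25  1.73  0.    1.17 -0.44]
shift now-frame [ 0.9 -0.1  1.3]
turn [ 0.003 -0.001 -0.   ] shift goal-frame [ 0.9 -0.1  1.3]
```

View pics/l10.png

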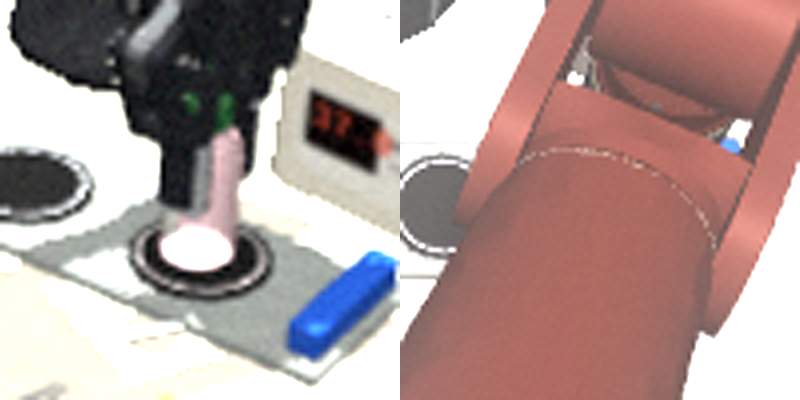

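Emit:
drive_tool([
  {"grip": 20,"tx": 1.5,"ty": 0,"tz": 0,"wx": 0,"wy": 0,"wz": 0},
  {"grip": 20,"tx": 0,"ty": 0,"tz": 0,"wx": 0,"wy": 0,"wz": 0},
  {"grip": 20,"tx": 0,"ty": 0,"tz": 0,"wx": 0,"wy": 0,"wz": 0},
])

```text
time_s: 8.55
tcp_pos: [608.1, -175.1, 14.5]
tool_rot: [-1.139, 1.571, -1.096]
force: [-2.6, 0.1, 5.7]
width: 0.386
```

Emit:
drive_tool([
  {"grip": 20,"tx": 1,"ty": 0,"tz": 0,"wx": 0,"wy": 0,"wz": 0},
  {"grip": 20,"tx": 0,"ty": 0,"tz": 0,"wx": 0,"wy": 0,"wz": 0},
  {"grip": 20,"tx": 0,"ty": 0,"tz": 0,"wx": 0,"wy": 0,"wz": 0},
])

```text
time_s: 8.85
tcp_pos: [608.2, -175.2, 14.5]
tool_rot: [-2.056, 1.571, -2.012]
force: [-5.1, 0.8, 9.3]
width: 0.383
```

```bash
python3 - <<'E'
from h import *
delta([609,-175,14],.04)
look('l11',(300,160,380,240),(270,110,370,210))
E
```

```text
t 8.85 pos [ 608.2 -175.2   14.5] w 0.383 F [-5.1  0.8  9.3] j [-0.4   0.25  1.73 -0.    1.17 -0.44]
shift now-frame [0.5 0.1 0.8]
turn [ 0.003 -0.     0.   ] shift goal-frame [0.5 0.1 0.8]
```

View pics/l11.png

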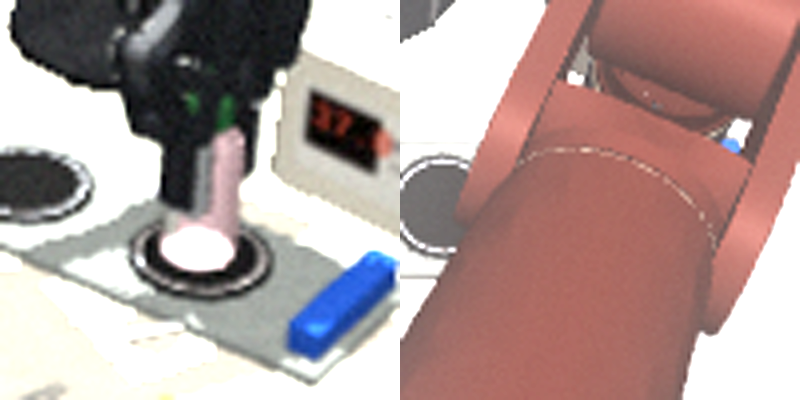

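```bash
python3 - <<'E'
from h import *
print(onz('scene',(339.0,209.4),11)-onz('scene',(339.6,211.4),11))
E
```

```text
[5.61385679 5.44469882 0.        ]
```

Emit:
drive_tool([
  {"grip": 20,"tx": -2,"ty": 0,"tz": 0,"wx": 0,"wy": 0,"wz": 0},
  {"grip": 45,"tx": 0,"ty": 0,"tz": 0,"wx": 0,"wy": 0,"wz": 0},
  {"grip": 60,"tx": 0,"ty": 0,"tz": 0,"wx": 0,"wy": 0,"wz": 0},
  {"grip": 100,"tx": 0,"ty": 0,"tz": 0,"wx": 0,"wy": 0,"wz": 0},
  {"grip": 100,"tx": 0,"ty": 0,"tz": 0,"wx": 0,"wy": 0,"wz": 0},
  {"grip": 100,"tx": 0,"ty": 0,"tz": 0,"wx": 0,"wy": 0,"wz": 0},
  {"grip": 100,"tx": -20,"ty": 0,"tz": 0,"wx": 0,"wy": 0,"wz": 0},
  {"grip": 100,"tx": -40,"ty": 0,"tz": 0,"wx": 0,"wy": 0,"wz": 0},
])

```text
time_s: 9.75
tcp_pos: [604.7, -173.7, 70.8]
tool_rot: [2.703, 1.562, 2.746]
force: [0.7, 0.3, -0.4]
width: 1.0
```

Emit:
drive_tool([
  {"grip": 100,"tx": -40,"ty": 0,"tz": 0,"wx": 0,"wy": 0,"wz": 0},
  {"grip": 100,"tx": -20,"ty": 0,"tz": 0,"wx": 0,"wy": 0,"wz": 0},
  {"grip": 100,"tx": 0,"ty": -20,"tz": -35,"wx": 0,"wy": 0,"wz": 0},
  {"grip": 100,"tx": 0,"ty": -20,"tz": -35,"wx": 0,"wy": 0,"wz": 0},
  {"grip": 100,"tx": 0,"ty": -20,"tz": -35,"wx": 0,"wy": 0,"wz": 0},
  {"grip": 100,"tx": 0,"ty": -20,"tz": -35,"wx": 0,"wy": 0,"wz": 0},
  {"grip": 100,"tx": 0,"ty": 0,"tz": 0,"wx": 0,"wy": 0,"wz": 0},
])

```text
time_s: 10.45
tcp_pos: [468.5, -262.7, 134.5]
tool_rot: [-2.751, 1.569, -2.712]
force: [0.8, -1.0, 0.0]
width: 1.0
```

```bash
python3 - <<'E'
from h import *
delta([440.5,-270.5,60],.04)
look('l12',(300,150,380,230),(290,120,370,200))
E
```

```text
t 10.45 pos [ 468.5 -262.7  134.5] w 1.0 F [ 0.8 -1.   0. ] j [-0.65 -0.11  1.88 -0.    1.36 -0.69]
shift now-frame [ 74.5  -6.6 -28.2]
turn [-0.001 -0.001  0.001] shift goal-frame [ 74.5  -6.6 -28.3]
```

View pics/l12.png

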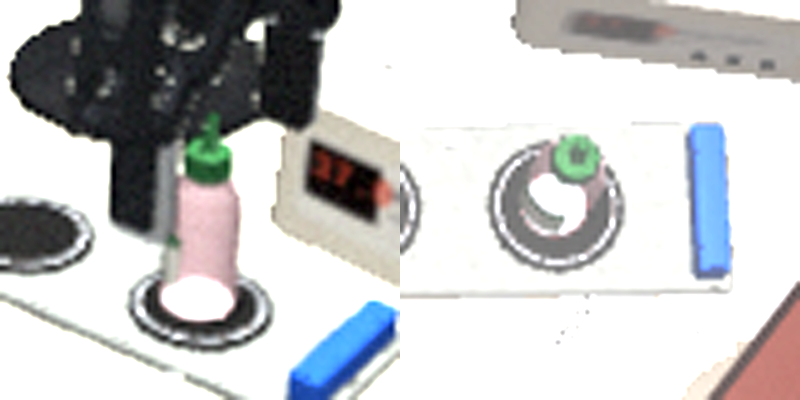

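View pics/l12_scene.png

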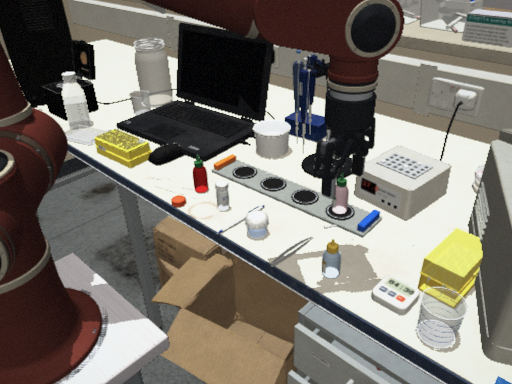

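Top view shows the green bottle's foot at ~(321.6,160.8), within 1 px of the pad d ring centre, so it is upright and centred. Next is the yellow bottle.

Emit:
drive_tool([
  {"grip": 100,"tx": 0,"ty": -6.5,"tz": -28,"wx": 0,"wy": 0,"wz": 0},
  {"grip": 100,"tx": 15,"ty": 0,"tz": 0,"wx": 0,"wy": 0,"wz": 0},
  {"grip": 100,"tx": 30,"ty": 0,"tz": 0,"wx": 0,"wy": 0,"wz": 0},
  {"grip": 100,"tx": 0,"ty": 0,"tz": 0,"wx": 0,"wy": 0,"wz": 0},
  {"grip": 100,"tx": 0,"ty": 0,"tz": 0,"wx": 0,"wy": 0,"wz": 0},
])

```text
time_s: 11.05
tcp_pos: [444.1, -267.6, 88.8]
tool_rot: [2.279, 1.569, 2.323]
force: [-0.7, -0.5, 0.4]
width: 0.999
```

```bash
python3 - <<'E'
from h import *
delta([440.5,-270.5,-11],.04)
look('l13',(270,180,390,300),(310,180,410,280))
E
```

```text
t 11.05 pos [ 444.1 -267.6   88.8] w 0.999 F [-0.7 -0.5  0.4] j [-0.69 -0.1   1.96  0.    1.29 -0.73]
shift now-frame [99.8 -2.9 -3.6]
turn [ 0.004 -0.001 -0.002] shift goal-frame [99.8 -2.7 -3.7]
```

View pics/l13.png

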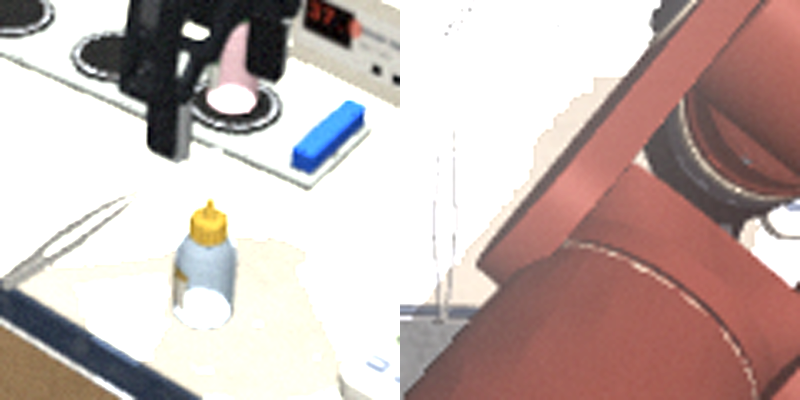

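Emit:
drive_tool([
  {"grip": 100,"tx": 20,"ty": -2.5,"tz": -3.5,"wx": 0,"wy": 0,"wz": 0},
  {"grip": 100,"tx": 30,"ty": 0,"tz": 0,"wx": 0,"wy": 0,"wz": 0},
  {"grip": 100,"tx": 25,"ty": 0,"tz": 0,"wx": 0,"wy": 0,"wz": 0},
  {"grip": 100,"tx": 0,"ty": 0,"tz": 0,"wx": 0,"wy": 0,"wz": 0},
  {"grip": 100,"tx": 0,"ty": 0,"tz": 0,"wx": 0,"wy": 0,"wz": 0},
])

```text
time_s: 11.65
tcp_pos: [441.3, -271.7, 15.9]
tool_rot: [-0.71, 1.57, -0.667]
force: [0.3, -0.7, -0.2]
width: 1.002
```

```bash
python3 - <<'E'
from h import *
delta([440.5,-270.5,-11],.04)
look('l14',(270,180,390,300),(310,180,410,280))
E
```

```text
t 11.65 pos [ 441.3 -271.7   15.9] w 1.002 F [ 0.3 -0.7 -0.2] j [-0.7  -0.01  2.    0.    1.14 -0.74]
shift now-frame [26.9  1.3 -0.7]
turn [0.003 0.001 0.001] shift goal-frame [26.9  1.2 -0.7]
```

View pics/l14.png

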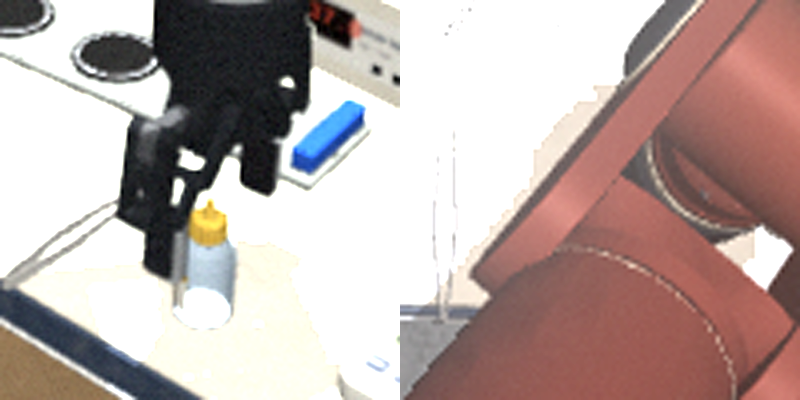

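```bash
python3 - <<'E'
from h import *
for z in (29,56,70):print(z,proj('scene',[398,-270,z]).round(1),proj('scene',[484,-270,z]).round(1))
for h in (29,45,56,70):print(h,onz('scene',(323.4,272),h).round(),onz('scene',(319,263),h).round(),onz('scene',(349.5,237),h).round())
E
```

```text
29 [317.4 273.1] [344.8 249.6]
56 [318.  261.4] [345.9 238.3]
70 [318.4 255.2] [346.5 232.3]
29 [ 407. -276.   29.] [ 421. -256.   29.] [ 522. -255.   29.]
45 [ 393. -286.   45.] [ 406. -267.   45.] [ 504. -266.   45.]
56 [ 382. -293.   56.] [ 396. -274.   56.] [ 492. -273.   56.]
70 [ 369. -301.   70.] [ 383. -283.   70.] [ 476. -282.   70.]
```

Emit:
drive_tool([
  {"grip": 100,"tx": 14,"ty": 1,"tz": -0.5,"wx": 0,"wy": 0,"wz": 0},
  {"grip": 100,"tx": 12,"ty": 0,"tz": 0,"wx": 0,"wy": 0,"wz": 0},
  {"grip": 100,"tx": 0,"ty": 0,"tz": 0,"wx": 0,"wy": 0,"wz": 0},
  {"grip": 20,"tx": 0,"ty": 0,"tz": 0,"wx": 0,"wy": 0,"wz": 0},
  {"grip": 20,"tx": 0,"ty": 0,"tz": 0,"wx": 0,"wy": 0,"wz": 0},
  {"grip": 20,"tx": 0,"ty": 0,"tz": 0,"wx": 0,"wy": 0,"wz": 0},
  {"grip": 20,"tx": 0,"ty": 0,"tz": 0,"wx": 0,"wy": 0,"wz": 0},
  {"grip": 20,"tx": 0,"ty": 0,"tz": 0,"wx": 0,"wy": 0,"wz": 0},
], newtons=25)

```text
time_s: 12.55
tcp_pos: [440.3, -270.6, -10.8]
tool_rot: [-0.739, 1.57, -0.696]
force: [-0.4, -0.2, 2.4]
width: 0.389
```

```bash
python3 - <<'E'
from h import *
delta([605,-79.5,110],.04)
look('l15',(270,180,390,300),(310,180,410,280))
E
```

```text
t 12.55 pos [ 440.3 -270.6  -10.8] w 0.389 F [-0.4 -0.2  2.4] j [-0.7   0.03  2.02 -0.    1.09 -0.74]
shift now-frame [-120.8  183.8  172.9]
turn [0.003 0.001 0.001] shift goal-frame [-120.8  184.4  172.2]
```

View pics/l15.png

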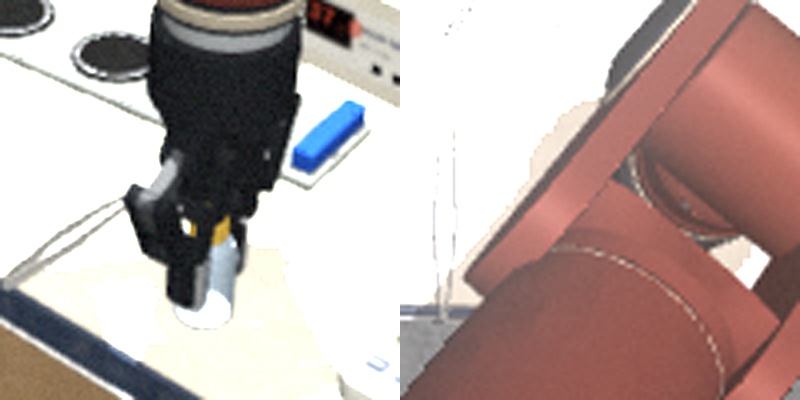

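Emit:
drive_tool([
  {"grip": 20,"tx": -20,"ty": 0,"tz": 0,"wx": 0,"wy": 0,"wz": 0},
  {"grip": 20,"tx": -40,"ty": 0,"tz": 0,"wx": 0,"wy": 0,"wz": 0},
  {"grip": 20,"tx": -45,"ty": 0,"tz": 0,"wx": 0,"wy": 0,"wz": 0},
  {"grip": 20,"tx": -20,"ty": 20,"tz": 18,"wx": 0,"wy": 0,"wz": 0},
  {"grip": 20,"tx": 0,"ty": 34,"tz": 32,"wx": 0,"wy": 0,"wz": 0},
  {"grip": 20,"tx": 0,"ty": 34,"tz": 32,"wx": 0,"wy": 0,"wz": 0},
  {"grip": 20,"tx": 0,"ty": 34,"tz": 32,"wx": 0,"wy": 0,"wz": 0},
  {"grip": 20,"tx": 0,"ty": 34,"tz": 32,"wx": 0,"wy": 0,"wz": 0},
])

```text
time_s: 13.45
tcp_pos: [579.8, -106.5, 113.5]
tool_rot: [-2.872, 1.571, -2.829]
force: [0.8, -0.6, -0.9]
width: 0.387
```

Emit:
drive_tool([
  {"grip": 20,"tx": 0,"ty": 20,"tz": 18,"wx": 0,"wy": 0,"wz": 0},
  {"grip": 20,"tx": 0,"ty": 8,"tz": 8,"wx": 0,"wy": 0,"wz": 0},
  {"grip": 20,"tx": 0,"ty": 0,"tz": 0,"wx": 0,"wy": 0,"wz": 0},
  {"grip": 20,"tx": 0,"ty": 0,"tz": 0,"wx": 0,"wy": 0,"wz": 0},
])

```text
time_s: 13.85
tcp_pos: [603.1, -79.8, 113.3]
tool_rot: [-2.877, 1.57, -2.834]
force: [-0.3, 0.1, -0.7]
width: 0.389
```

```bash
python3 - <<'E'
from h import *
delta([605,-79.5,5],.04)
E
```

```text
t 13.85 pos [603.1 -79.8 113.3] w 0.389 F [-0.3  0.1 -0.7] j [-0.25  0.08  1.73 -0.    1.33 -0.3 ]
shift now-frame [108.3   0.3   2. ]
turn [ 0.003 -0.001  0.   ] shift goal-frame [108.3   0.3   1.9]
```

Emit:
drive_tool([
  {"grip": 20,"tx": 35,"ty": 0,"tz": 1.5,"wx": 0,"wy": 0,"wz": 0},
  {"grip": 20,"tx": 45,"ty": 0,"tz": 0,"wx": 0,"wy": 0,"wz": 0},
  {"grip": 20,"tx": 20,"ty": 0,"tz": 0,"wx": 0,"wy": 0,"wz": 0},
  {"grip": 20,"tx": 8,"ty": 0,"tz": 0,"wx": 0,"wy": 0,"wz": 0},
  {"grip": 20,"tx": 0,"ty": 0,"tz": 0,"wx": 0,"wy": 0,"wz": 0},
  {"grip": 20,"tx": 0,"ty": 0,"tz": 0,"wx": 0,"wy": 0,"wz": 0},
])

```text
time_s: 14.45
tcp_pos: [606.4, -80.0, 7.5]
tool_rot: [-0.32, 1.568, -0.278]
force: [-0.1, -0.8, -0.1]
width: 0.386
```

Emit:
drive_tool([
  {"grip": 20,"tx": 2,"ty": 0,"tz": 0,"wx": 0,"wy": 0,"wz": 0},
  {"grip": 20,"tx": 0,"ty": 0,"tz": 0,"wx": 0,"wy": 0,"wz": 0},
])

```text
time_s: 14.65
tcp_pos: [606.4, -79.4, 5.2]
tool_rot: [-0.316, 1.568, -0.273]
force: [-0.7, -0.3, -0.6]
width: 0.386
```

```bash
python3 - <<'E'
from h import *
delta([605,-79.5,0],.04)
look('l16',(265,150,345,230),(250,110,350,210))
E
```

```text
t 14.65 pos [606.4 -79.4   5.2] w 0.386 F [-0.7 -0.3 -0.6] j [-0.25  0.22  1.78 -0.    1.14 -0.29]
shift now-frame [ 5.2 -0.  -1.4]
turn [0.003 0.002 0.001] shift goal-frame [ 5.2 -0.  -1.4]
```

View pics/l16.png

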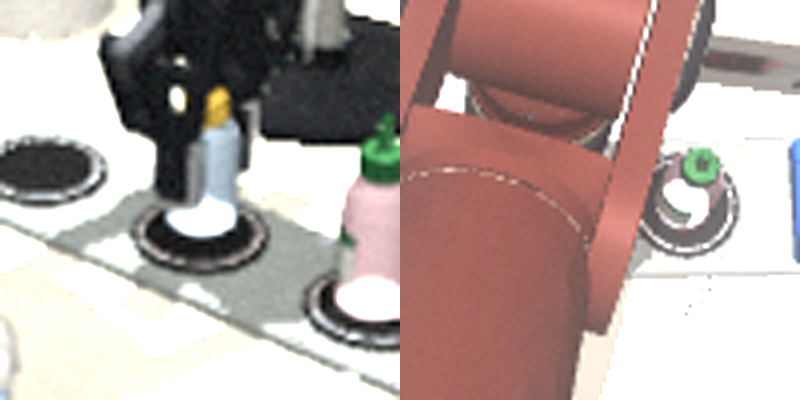

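Emit:
drive_tool([
  {"grip": 20,"tx": 2.5,"ty": 0,"tz": -1,"wx": 0,"wy": 0,"wz": 0},
  {"grip": 20,"tx": 0,"ty": 0,"tz": 0,"wx": 0,"wy": 0,"wz": 0},
  {"grip": 20,"tx": 0,"ty": 0,"tz": 0,"wx": 0,"wy": 0,"wz": 0},
])

```text
time_s: 15.05
tcp_pos: [604.1, -79.0, 1.0]
tool_rot: [2.889, 1.57, 2.932]
force: [0.1, 0.8, -1.5]
width: 0.385
```

Emit:
drive_tool([
  {"grip": 20,"tx": 1.5,"ty": 0,"tz": 0,"wx": 0,"wy": 0,"wz": 0},
  {"grip": 20,"tx": 0,"ty": 0,"tz": 0,"wx": 0,"wy": 0,"wz": 0},
  {"grip": 20,"tx": 0,"ty": 0,"tz": 0,"wx": 0,"wy": 0,"wz": 0},
])

```text
time_s: 15.35
tcp_pos: [604.6, -79.1, 0.2]
tool_rot: [-0.12, 1.57, -0.077]
force: [-1.3, -0.0, 4.0]
width: 0.386
```

Emit:
drive_tool([
  {"grip": 20,"tx": 1,"ty": 0,"tz": 0,"wx": 0,"wy": 0,"wz": 0},
  {"grip": 20,"tx": 0,"ty": 0,"tz": 0,"wx": 0,"wy": 0,"wz": 0},
  {"grip": 20,"tx": 0,"ty": 0,"tz": 0,"wx": 0,"wy": 0,"wz": 0},
])

```text
time_s: 15.65
tcp_pos: [604.7, -79.1, 0.2]
tool_rot: [-1.787, 1.571, -1.744]
force: [-4.7, 1.1, 9.3]
width: 0.381
```

Emit:
drive_tool([
  {"grip": 20,"tx": -1.5,"ty": 0,"tz": 0,"wx": 0,"wy": 0,"wz": 0},
  {"grip": 45,"tx": 0,"ty": 0,"tz": 0,"wx": 0,"wy": 0,"wz": 0},
  {"grip": 60,"tx": 0,"ty": 0,"tz": 0,"wx": 0,"wy": 0,"wz": 0},
  {"grip": 100,"tx": 0,"ty": 0,"tz": 0,"wx": 0,"wy": 0,"wz": 0},
  {"grip": 100,"tx": 0,"ty": 0,"tz": 0,"wx": 0,"wy": 0,"wz": 0},
  {"grip": 100,"tx": -10,"ty": 0,"tz": 0,"wx": 0,"wy": 0,"wz": 0},
  {"grip": 100,"tx": -30,"ty": 0,"tz": 0,"wx": 0,"wy": 0,"wz": 0},
  {"grip": 100,"tx": -40,"ty": 0,"tz": 0,"wx": 0,"wy": 0,"wz": 0},
])

```text
time_s: 16.45
tcp_pos: [602.4, -78.6, 79.1]
tool_rot: [2.854, 1.566, 2.896]
force: [0.6, -0.8, 0.4]
width: 1.0
```

Emit:
drive_tool([
  {"grip": 100,"tx": -35,"ty": 0,"tz": 0,"wx": 0,"wy": 0,"wz": 0},
  {"grip": 100,"tx": 0,"ty": 26,"tz": -36,"wx": 0,"wy": 0,"wz": 0},
  {"grip": 100,"tx": 0,"ty": 26,"tz": -36,"wx": 0,"wy": 0,"wz": 0},
  {"grip": 100,"tx": 0,"ty": 26,"tz": -36,"wx": 0,"wy": 0,"wz": 0},
  {"grip": 100,"tx": 0,"ty": 26,"tz": -36,"wx": 0,"wy": 0,"wz": 0},
  {"grip": 100,"tx": 0,"ty": 8,"tz": 0,"wx": 0,"wy": 0,"wz": 0},
  {"grip": 100,"tx": 0,"ty": 0,"tz": 0,"wx": 0,"wy": 0,"wz": 0},
  {"grip": 100,"tx": 0,"ty": 0,"tz": 0,"wx": 0,"wy": 0,"wz": 0},
])

```text
time_s: 17.25
tcp_pos: [457.1, 26.2, 116.4]
tool_rot: [-0.311, 1.568, -0.268]
force: [0.0, -0.4, -1.0]
width: 1.002
```

```bash
python3 - <<'E'
from h import *
delta([456,39,-5],.04)
look('l17',(190,120,370,300),(250,110,350,210))
E
```

```text
t 17.25 pos [457.1  26.2 116.4] w 1.002 F [ 0.  -0.4 -1. ] j [-0.11 -0.3   2.08 -0.    1.36 -0.15]
shift now-frame [121.4  12.9  -0.8]
turn [0.003 0.002 0.001] shift goal-frame [121.4  12.8  -0.6]
```

View pics/l17.png

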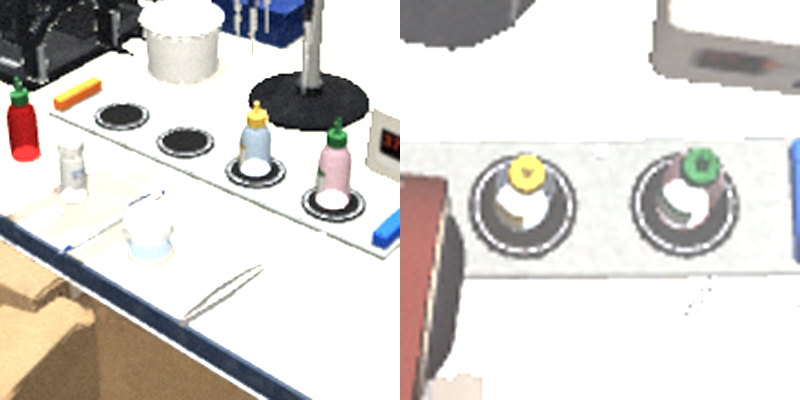

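Both placed bottles look centred on their rings in the top view: yellow at ~(380.7,161) and green at ~(421,161) as seen in the crop. Next is the vial.

Emit:
drive_tool([
  {"grip": 100,"tx": 10,"ty": 13,"tz": -0.5,"wx": 0,"wy": 0,"wz": 0},
  {"grip": 100,"tx": 40,"ty": 0,"tz": 0,"wx": 0,"wy": 0,"wz": 0},
  {"grip": 100,"tx": 40,"ty": 0,"tz": 0,"wx": 0,"wy": 0,"wz": 0},
  {"grip": 100,"tx": 20,"ty": 0,"tz": 0,"wx": 0,"wy": 0,"wz": 0},
  {"grip": 100,"tx": 10,"ty": 0,"tz": 0,"wx": 0,"wy": 0,"wz": 0},
  {"grip": 100,"tx": 0,"ty": 0,"tz": 0,"wx": 0,"wy": 0,"wz": 0},
  {"grip": 100,"tx": 0,"ty": 0,"tz": 0,"wx": 0,"wy": 0,"wz": 0},
])

```text
time_s: 18.05
tcp_pos: [455.6, 39.7, -4.0]
tool_rot: [-0.06, 1.57, -0.017]
force: [0.2, -0.3, -0.2]
width: 1.001
```

```bash
python3 - <<'E'
from h import *
delta([456,39,-10],.04)
look('l18',(180,140,280,240),(170,150,290,270))
E
```

```text
t 18.05 pos [455.6  39.7  -4. ] w 1.001 F [ 0.2 -0.3 -0.2] j [-0.08 -0.13  2.16  0.    1.11 -0.12]
shift now-frame [ 6.  -0.7  0.4]
turn [0.003 0.001 0.   ] shift goal-frame [ 6.  -0.7  0.4]
```

View pics/l18.png

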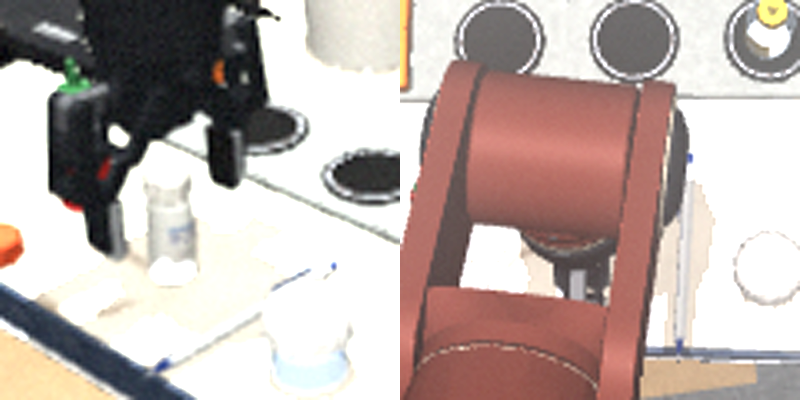

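Fingers straddle the vial. Lowering 4 mm more and closing.

Emit:
drive_tool([
  {"grip": 100,"tx": 4,"ty": 0,"tz": 0,"wx": 0,"wy": 0,"wz": 0},
  {"grip": 15,"tx": 0,"ty": 0,"tz": 0,"wx": 0,"wy": 0,"wz": 0},
  {"grip": 15,"tx": 0,"ty": 0,"tz": 0,"wx": 0,"wy": 0,"wz": 0},
  {"grip": 15,"tx": 0,"ty": 0,"tz": 0,"wx": 0,"wy": 0,"wz": 0},
  {"grip": 15,"tx": 0,"ty": 0,"tz": 0,"wx": 0,"wy": 0,"wz": 0},
  {"grip": 15,"tx": 0,"ty": 0,"tz": 0,"wx": 0,"wy": 0,"wz": 0},
  {"grip": 15,"tx": 0,"ty": 0,"tz": 0,"wx": 0,"wy": 0,"wz": 0},
  {"grip": 15,"tx": 0,"ty": 0,"tz": 0,"wx": 0,"wy": 0,"wz": 0},
], newtons=25)

```text
time_s: 18.95
tcp_pos: [454.8, 39.6, -8.7]
tool_rot: [-0.053, 1.571, -0.011]
force: [-0.1, 1.1, 0.2]
width: 0.326
```

```bash
python3 - <<'E'
from h import *
delta([601,15.5,100],.04)
look('l19',(180,140,280,240),(170,150,290,270))
E
```

```text
t 18.95 pos [454.8  39.6  -8.7] w 0.326 F [-0.1  1.1  0.2] j [-0.08 -0.12  2.16  0.    1.1  -0.12]
shift now-frame [-108.6  -30.4  145.1]
turn [0.003 0.    0.   ] shift goal-frame [-108.7  -29.9  145.2]
```

View pics/l19.png

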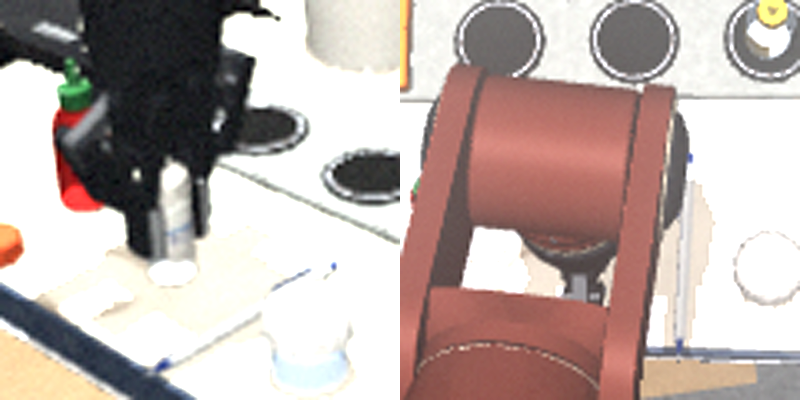

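Emit:
drive_tool([
  {"grip": 15,"tx": -20,"ty": 0,"tz": 0,"wx": 0,"wy": 0,"wz": 0},
  {"grip": 15,"tx": -40,"ty": 0,"tz": 0,"wx": 0,"wy": 0,"wz": 0},
  {"grip": 15,"tx": -40,"ty": 0,"tz": 0,"wx": 0,"wy": 0,"wz": 0},
  {"grip": 15,"tx": 0,"ty": -10,"tz": 40,"wx": 0,"wy": 0,"wz": 0},
  {"grip": 15,"tx": 0,"ty": -10,"tz": 45,"wx": 0,"wy": 0,"wz": 0},
  {"grip": 15,"tx": 0,"ty": -10,"tz": 45,"wx": 0,"wy": 0,"wz": 0},
  {"grip": 15,"tx": 0,"ty": 0,"tz": 15,"wx": 0,"wy": 0,"wz": 0},
  {"grip": 15,"tx": 0,"ty": 0,"tz": 0,"wx": 0,"wy": 0,"wz": 0},
])

```text
time_s: 19.85
tcp_pos: [602.3, 15.6, 90.8]
tool_rot: [2.87, 1.571, 2.913]
force: [-0.2, 0.4, -0.8]
width: 0.327
```

```bash
python3 - <<'E'
from h import *
delta([601,15.5,5],.04)
E
```

```text
t 19.85 pos [602.3  15.6  90.8] w 0.327 F [-0.2  0.4 -0.8] j [-0.1   0.09  1.76  0.    1.29 -0.14]
shift now-frame [85.8 -0.  -1.3]
turn [ 0.003 -0.    -0.   ] shift goal-frame [85.8 -0.  -1.3]
```

Emit:
drive_tool([
  {"grip": 15,"tx": 25,"ty": 0,"tz": -1,"wx": 0,"wy": 0,"wz": 0},
  {"grip": 15,"tx": 35,"ty": 0,"tz": 0,"wx": 0,"wy": 0,"wz": 0},
  {"grip": 15,"tx": 17,"ty": 0,"tz": 0,"wx": 0,"wy": 0,"wz": 0},
  {"grip": 15,"tx": 5,"ty": 0,"tz": 0,"wx": 0,"wy": 0,"wz": 0},
  {"grip": 15,"tx": 0,"ty": 0,"tz": 0,"wx": 0,"wy": 0,"wz": 0},
  {"grip": 15,"tx": 0,"ty": 0,"tz": 0,"wx": 0,"wy": 0,"wz": 0},
  {"grip": 15,"tx": 2,"ty": 0,"tz": 0,"wx": 0,"wy": 0,"wz": 0},
  {"grip": 15,"tx": 0,"ty": 0,"tz": 0,"wx": 0,"wy": 0,"wz": 0},
])

```text
time_s: 20.65
tcp_pos: [600.6, 15.8, 8.4]
tool_rot: [-0.149, 1.569, -0.106]
force: [0.6, -0.2, 0.0]
width: 0.331
```

Emit:
drive_tool([
  {"grip": 15,"tx": 1,"ty": 0,"tz": 0,"wx": 0,"wy": 0,"wz": 0},
  {"grip": 15,"tx": 0,"ty": 0,"tz": 0,"wx": 0,"wy": 0,"wz": 0},
  {"grip": 15,"tx": 0,"ty": 0,"tz": 0,"wx": 0,"wy": 0,"wz": 0},
])

```text
time_s: 20.95
tcp_pos: [599.8, 15.8, 6.3]
tool_rot: [-0.433, 1.571, -0.39]
force: [-0.4, -0.3, -0.3]
width: 0.324
```

```bash
python3 - <<'E'
from h import *
delta([601,15.5,2.5],.04)
look('l20',(230,130,310,210),(200,110,300,210))
E
```

```text
t 20.95 pos [599.8  15.8   6.3] w 0.324 F [-0.4 -0.3 -0.3] j [-0.1   0.19  1.81 -0.    1.14 -0.14]
shift now-frame [ 3.8 -0.4  1.2]
turn [0.003 0.    0.   ] shift goal-frame [ 3.8 -0.3  1.2]
```

View pics/l20.png

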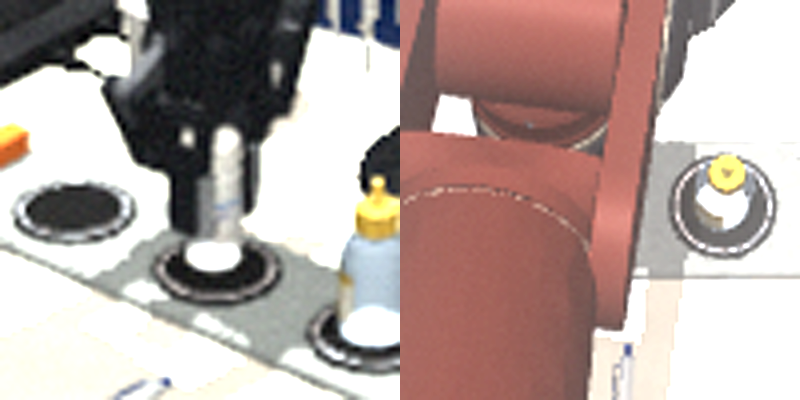

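Emit:
drive_tool([
  {"grip": 15,"tx": 2.5,"ty": 0,"tz": 1,"wx": 0,"wy": 0,"wz": 0},
  {"grip": 15,"tx": 0,"ty": 0,"tz": 0,"wx": 0,"wy": 0,"wz": 0},
  {"grip": 15,"tx": 0,"ty": 0,"tz": 0,"wx": 0,"wy": 0,"wz": 0},
])

```text
time_s: 21.35
tcp_pos: [600.6, 15.9, 3.4]
tool_rot: [3.029, 1.57, 3.072]
force: [-0.2, -0.0, 0.1]
width: 0.321
```

Emit:
drive_tool([
  {"grip": 15,"tx": 1.5,"ty": 0,"tz": 0,"wx": 0,"wy": 0,"wz": 0},
  {"grip": 15,"tx": 0,"ty": 0,"tz": 0,"wx": 0,"wy": 0,"wz": 0},
  {"grip": 15,"tx": 0,"ty": 0,"tz": 0,"wx": 0,"wy": 0,"wz": 0},
])

```text
time_s: 21.65
tcp_pos: [601.0, 15.9, 2.4]
tool_rot: [-0.136, 1.57, -0.093]
force: [0.2, 0.1, 1.6]
width: 0.328
```

Emit:
drive_tool([
  {"grip": 15,"tx": 1,"ty": 0,"tz": 0,"wx": 0,"wy": 0,"wz": 0},
  {"grip": 15,"tx": 0,"ty": 0,"tz": 0,"wx": 0,"wy": 0,"wz": 0},
  {"grip": 15,"tx": 0,"ty": 0,"tz": 0,"wx": 0,"wy": 0,"wz": 0},
])

```text
time_s: 21.95
tcp_pos: [601.2, 15.8, 2.2]
tool_rot: [-0.25, 1.57, -0.207]
force: [-1.9, 0.3, 5.3]
width: 0.33
```

Emit:
drive_tool([
  {"grip": 15,"tx": -1,"ty": 0,"tz": 0,"wx": 0,"wy": 0,"wz": 0},
  {"grip": 40,"tx": 0,"ty": 0,"tz": 0,"wx": 0,"wy": 0,"wz": 0},
  {"grip": 55,"tx": 0,"ty": 0,"tz": 0,"wx": 0,"wy": 0,"wz": 0},
  {"grip": 100,"tx": 0,"ty": 0,"tz": 0,"wx": 0,"wy": 0,"wz": 0},
  {"grip": 100,"tx": 0,"ty": 0,"tz": 0,"wx": 0,"wy": 0,"wz": 0},
  {"grip": 100,"tx": -10,"ty": 0,"tz": 0,"wx": 0,"wy": 0,"wz": 0},
  {"grip": 100,"tx": -30,"ty": 0,"tz": 0,"wx": 0,"wy": 0,"wz": 0},
  {"grip": 100,"tx": -40,"ty": 0,"tz": 0,"wx": 0,"wy": 0,"wz": 0},
])

```text
time_s: 22.75
tcp_pos: [598.8, 16.0, 81.2]
tool_rot: [3.003, 1.566, 3.046]
force: [0.6, -0.9, -0.8]
width: 1.0
```

Emit:
drive_tool([
  {"grip": 100,"tx": -20,"ty": 0,"tz": 0,"wx": 0,"wy": 0,"wz": 0},
  {"grip": 100,"tx": 0,"ty": -20,"tz": -40,"wx": 0,"wy": 0,"wz": 0},
  {"grip": 100,"tx": 0,"ty": -20,"tz": -40,"wx": 0,"wy": 0,"wz": 0},
  {"grip": 100,"tx": 0,"ty": -30,"tz": -38,"wx": 0,"wy": 0,"wz": 0},
  {"grip": 100,"tx": 0,"ty": -20,"tz": -38,"wx": 0,"wy": 0,"wz": 0},
  {"grip": 100,"tx": 0,"ty": 0,"tz": 0,"wx": 0,"wy": 0,"wz": 0},
  {"grip": 100,"tx": 0,"ty": 0,"tz": 0,"wx": 0,"wy": 0,"wz": 0},
])

```text
time_s: 23.45
tcp_pos: [448.8, -81.2, 103.0]
tool_rot: [-0.23, 1.569, -0.189]
force: [0.7, 1.0, -0.5]
width: 1.0
```

```bash
python3 - <<'E'
from h import *
delta([438.5,-83.5,-15],.04)
look('l21',(210,130,370,290),(170,110,270,210))
E
```

```text
t 23.45 pos [448.8 -81.2 103. ] w 1.0 F [ 0.7  1.  -0.5] j [-0.34 -0.29  2.09  0.    1.33 -0.38]
shift now-frame [118.   -1.9 -10.6]
turn [0.001 0.002 0.   ] shift goal-frame [118.   -1.9 -10.4]
```

View pics/l21.png

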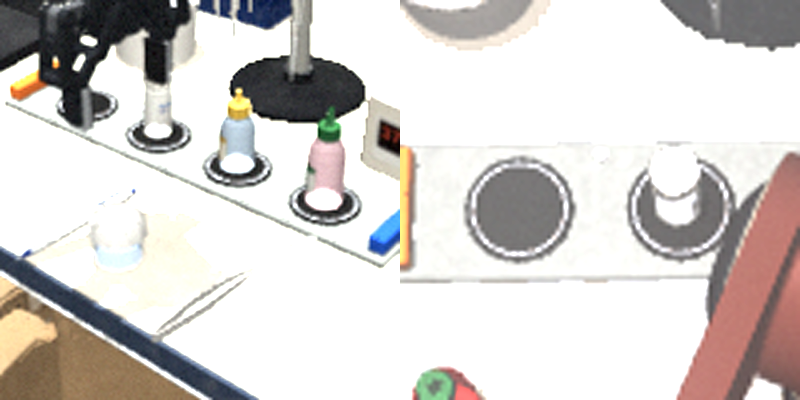

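Emit:
drive_tool([
  {"grip": 100,"tx": 10,"ty": -2,"tz": -10.5,"wx": 0,"wy": 0,"wz": 0},
  {"grip": 100,"tx": 30,"ty": 0,"tz": 0,"wx": 0,"wy": 0,"wz": 0},
  {"grip": 100,"tx": 40,"ty": 0,"tz": 0,"wx": 0,"wy": 0,"wz": 0},
  {"grip": 100,"tx": 20,"ty": 0,"tz": 0,"wx": 0,"wy": 0,"wz": 0},
  {"grip": 100,"tx": 13,"ty": 0,"tz": 0,"wx": 0,"wy": 0,"wz": 0},
  {"grip": 100,"tx": 0,"ty": 0,"tz": 0,"wx": 0,"wy": 0,"wz": 0},
  {"grip": 100,"tx": 0,"ty": 0,"tz": 0,"wx": 0,"wy": 0,"wz": 0},
])

```text
time_s: 24.25
tcp_pos: [439.6, -83.2, -9.9]
tool_rot: [-0.378, 1.57, -0.334]
force: [-0.1, 0.1, 0.4]
width: 1.002
```

```bash
python3 - <<'E'
from h import *
delta([438.5,-83.5,-24],.04)
look('l22',(210,170,310,270),(230,170,330,270))
E
```

```text
t 24.25 pos [439.6 -83.2  -9.9] w 1.002 F [-0.1  0.1  0.4] j [-0.35 -0.14  2.18  0.    1.1  -0.4 ]
shift now-frame [14.1 -0.2 -1.1]
turn [0.004 0.001 0.   ] shift goal-frame [14.1 -0.2 -1.1]
```

View pics/l22.png

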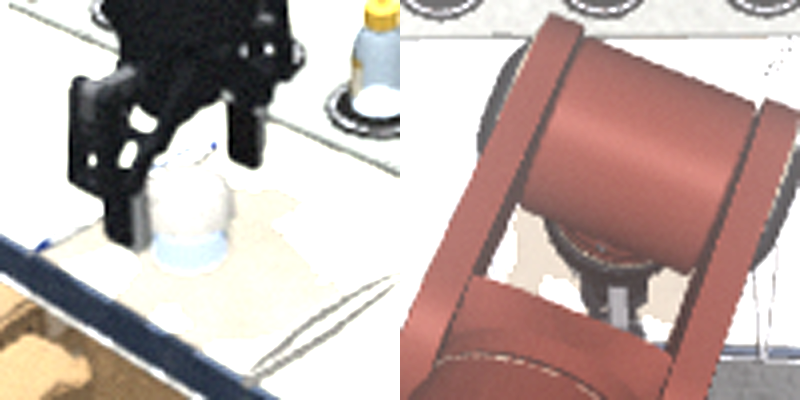

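Emit:
drive_tool([
  {"grip": 100,"tx": 8,"ty": 0,"tz": -1,"wx": 0,"wy": 0,"wz": 0},
  {"grip": 100,"tx": 5,"ty": 0,"tz": 0,"wx": 0,"wy": 0,"wz": 0},
  {"grip": 100,"tx": 0,"ty": 0,"tz": 0,"wx": 0,"wy": 0,"wz": 0},
  {"grip": 70,"tx": 0,"ty": 0,"tz": 0,"wx": 0,"wy": 0,"wz": 0},
  {"grip": 65,"tx": 0,"ty": 0,"tz": 0,"wx": 0,"wy": 0,"wz": 0},
])

```text
time_s: 24.85
tcp_pos: [437.4, -83.3, -23.7]
tool_rot: [-0.486, 1.571, -0.443]
force: [-0.0, -0.1, -0.3]
width: 0.695
```

```bash
python3 - <<'E'
from h import *
delta([438.5,-83.5,-24],.04)
look('l23',(210,170,310,270),(230,170,330,270))
E
```

```text
t 24.85 pos [437.4 -83.3 -23.7] w 0.695 F [-0.  -0.1 -0.3] j [-0.36 -0.12  2.19 -0.    1.07 -0.4 ]
shift now-frame [ 0.3 -0.2  1. ]
turn [0.003 0.    0.   ] shift goal-frame [ 0.3 -0.2  1. ]
```

View pics/l23.png

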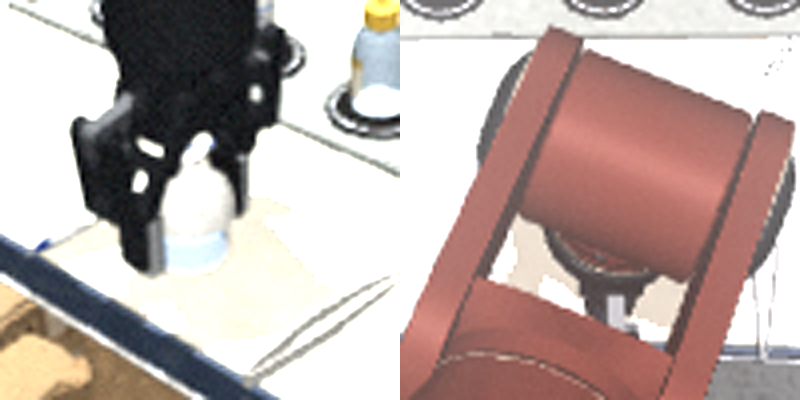

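```bash
python3 - <<'E'
from h import *
for h in (0,8,15,22):print(h,onz('scene',(246,237.6),h).round(),onz('scene',(270.5,224),h).round())
E
```

```text
0 [413. -76.   0.] [482. -82.   0.]
8 [406. -83.   8.] [474. -90.   8.]
15 [400. -90.  15.] [467. -96.  15.]
22 [393. -96.  22.] [ 460. -103.   22.]
```

Emit:
drive_tool([
  {"grip": 35,"tx": 0,"ty": 0,"tz": 0,"wx": 0,"wy": 0,"wz": 0},
  {"grip": 35,"tx": 0,"ty": 0,"tz": 0,"wx": 0,"wy": 0,"wz": 0},
  {"grip": 35,"tx": 0,"ty": 0,"tz": 0,"wx": 0,"wy": 0,"wz": 0},
  {"grip": 35,"tx": 0,"ty": 0,"tz": 0,"wx": 0,"wy": 0,"wz": 0},
  {"grip": 35,"tx": 0,"ty": 0,"tz": 0,"wx": 0,"wy": 0,"wz": 0},
], newtons=30)

```text
time_s: 25.45
tcp_pos: [437.9, -83.4, -23.3]
tool_rot: [-0.396, 1.57, -0.353]
force: [0.2, -0.1, 3.0]
width: 0.507
```

```bash
python3 - <<'E'
from h import *
delta([597,110,70],.04)
look('l24',(210,170,310,270),(230,170,330,270))
E
```

```text
t 25.45 pos [437.9 -83.4 -23.3] w 0.507 F [ 0.2 -0.1  3. ] j [-0.36 -0.12  2.19  0.    1.07 -0.4 ]
shift now-frame [-93.2 186.4 167.4]
turn [0.003 0.001 0.   ] shift goal-frame [-93.3 186.9 166.7]
```

View pics/l24.png

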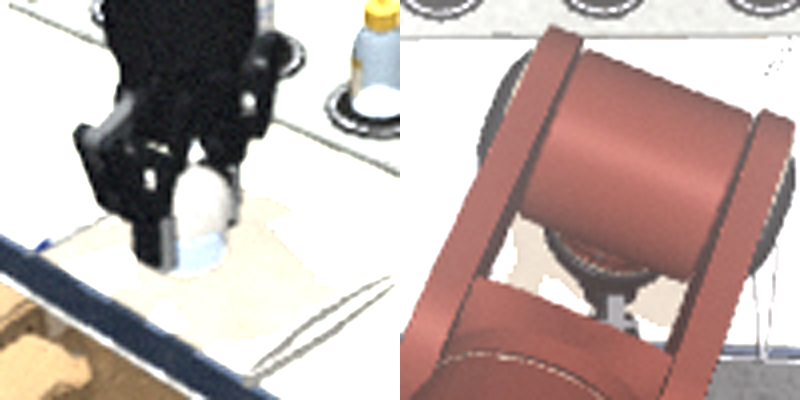

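Emit:
drive_tool([
  {"grip": 35,"tx": -15,"ty": 0,"tz": 0,"wx": 0,"wy": 0,"wz": 0},
  {"grip": 35,"tx": -35,"ty": 0,"tz": 0,"wx": 0,"wy": 0,"wz": 0},
  {"grip": 35,"tx": -40,"ty": 0,"tz": 0,"wx": 0,"wy": 0,"wz": 0},
  {"grip": 35,"tx": -30,"ty": 10,"tz": 9,"wx": 0,"wy": 0,"wz": 0},
  {"grip": 35,"tx": 0,"ty": 32,"tz": 29,"wx": 0,"wy": 0,"wz": 0},
  {"grip": 35,"tx": 0,"ty": 34,"tz": 30,"wx": 0,"wy": 0,"wz": 0},
  {"grip": 35,"tx": 0,"ty": 34,"tz": 30,"wx": 0,"wy": 0,"wz": 0},
  {"grip": 35,"tx": 0,"ty": 34,"tz": 30,"wx": 0,"wy": 0,"wz": 0},
])

```text
time_s: 26.35
tcp_pos: [558.9, 67.7, 94.8]
tool_rot: [-3.096, 1.569, -3.053]
force: [0.5, -0.5, -1.2]
width: 0.509
```

Emit:
drive_tool([
  {"grip": 35,"tx": 0,"ty": 30,"tz": 26,"wx": 0,"wy": 0,"wz": 0},
  {"grip": 35,"tx": 0,"ty": 13,"tz": 12,"wx": 0,"wy": 0,"wz": 0},
  {"grip": 35,"tx": 0,"ty": 0,"tz": 0,"wx": 0,"wy": 0,"wz": 0},
  {"grip": 35,"tx": 0,"ty": 0,"tz": 0,"wx": 0,"wy": 0,"wz": 0},
])

```text
time_s: 26.75
tcp_pos: [594.0, 110.6, 94.7]
tool_rot: [-2.979, 1.568, -2.936]
force: [0.9, -0.0, -1.7]
width: 0.504
```

```bash
python3 - <<'E'
from h import *
delta([597,110,-7],.04)
look('l25',(180,90,300,210),(150,110,270,230))
E
```

```text
t 26.75 pos [594.  110.6  94.7] w 0.504 F [ 0.9 -0.  -1.7] j [ 0.06  0.09  1.75 -0.    1.3   0.02]
shift now-frame [101.7  -0.7   3.3]
turn [ 0.004 -0.003  0.   ] shift goal-frame [101.7  -0.7   3. ]
```

View pics/l25.png

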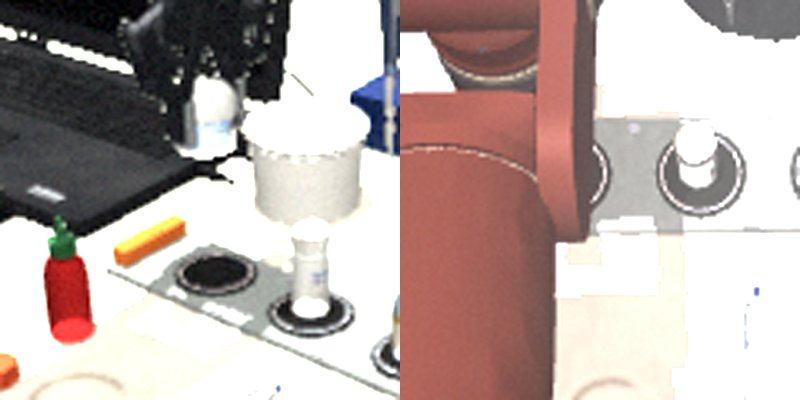

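Emit:
drive_tool([
  {"grip": 35,"tx": 30,"ty": -0.5,"tz": 2.5,"wx": 0,"wy": 0,"wz": 0},
  {"grip": 35,"tx": 40,"ty": 0,"tz": 0,"wx": 0,"wy": 0,"wz": 0},
  {"grip": 35,"tx": 24,"ty": 0,"tz": 0,"wx": 0,"wy": 0,"wz": 0},
  {"grip": 35,"tx": 5,"ty": 0,"tz": 0,"wx": 0,"wy": 0,"wz": 0},
  {"grip": 35,"tx": 0,"ty": 0,"tz": 0,"wx": 0,"wy": 0,"wz": 0},
  {"grip": 35,"tx": 0,"ty": 0,"tz": 0,"wx": 0,"wy": 0,"wz": 0},
])

```text
time_s: 27.45
tcp_pos: [599.1, 110.0, -0.8]
tool_rot: [0.005, 1.568, 0.047]
force: [1.6, 0.6, -1.6]
width: 0.507
```

```bash
python3 - <<'E'
from h import *
delta([597,110,-12.5],.04)
look('l26',(200,120,280,200),(150,110,270,230))
E
```

```text
t 27.45 pos [599.1 110.   -0.8] w 0.507 F [ 1.6  0.6 -1.6] j [ 0.06  0.22  1.79 -0.    1.13  0.02]
shift now-frame [11.7  0.1 -2.1]
turn [ 0.002  0.003 -0.   ] shift goal-frame [11.7  0.1 -2.1]
```

View pics/l26.png

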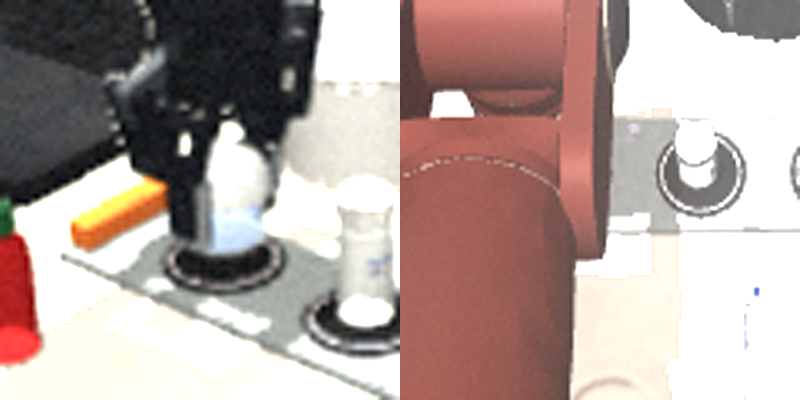

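Emit:
drive_tool([
  {"grip": 35,"tx": 5,"ty": 0,"tz": -1,"wx": 0,"wy": 0,"wz": 0},
  {"grip": 35,"tx": 3.5,"ty": 0,"tz": 0,"wx": 0,"wy": 0,"wz": 0},
  {"grip": 35,"tx": 0,"ty": 0,"tz": 0,"wx": 0,"wy": 0,"wz": 0},
  {"grip": 35,"tx": 0,"ty": 0,"tz": 0,"wx": 0,"wy": 0,"wz": 0},
  {"grip": 35,"tx": 0,"ty": 0,"tz": 0,"wx": 0,"wy": 0,"wz": 0},
])

```text
time_s: 28.05
tcp_pos: [596.7, 110.3, -11.3]
tool_rot: [-1.99, 1.571, -1.947]
force: [0.9, -0.2, -0.9]
width: 0.507
```

Emit:
drive_tool([
  {"grip": 35,"tx": 1.5,"ty": 0,"tz": 0,"wx": 0,"wy": 0,"wz": 0},
  {"grip": 35,"tx": 0,"ty": 0,"tz": 0,"wx": 0,"wy": 0,"wz": 0},
  {"grip": 35,"tx": 0,"ty": 0,"tz": 0,"wx": 0,"wy": 0,"wz": 0},
])

```text
time_s: 28.35
tcp_pos: [597.1, 110.3, -12.3]
tool_rot: [0.048, 1.57, 0.091]
force: [-0.6, 0.3, 2.4]
width: 0.507
```

Emit:
drive_tool([
  {"grip": 35,"tx": 1,"ty": 0,"tz": 0,"wx": 0,"wy": 0,"wz": 0},
  {"grip": 35,"tx": 0,"ty": 0,"tz": 0,"wx": 0,"wy": 0,"wz": 0},
  {"grip": 35,"tx": 0,"ty": 0,"tz": 0,"wx": 0,"wy": 0,"wz": 0},
])

```text
time_s: 28.65
tcp_pos: [597.1, 110.3, -12.4]
tool_rot: [-0.427, 1.571, -0.384]
force: [-3.9, 0.0, 8.1]
width: 0.504
```

Contact. Release and retreat.

Emit:
drive_tool([
  {"grip": 35,"tx": -1.5,"ty": 0,"tz": 0,"wx": 0,"wy": 0,"wz": 0},
  {"grip": 58,"tx": 0,"ty": 0,"tz": 0,"wx": 0,"wy": 0,"wz": 0},
  {"grip": 70,"tx": 0,"ty": 0,"tz": 0,"wx": 0,"wy": 0,"wz": 0},
  {"grip": 100,"tx": 0,"ty": 0,"tz": 0,"wx": 0,"wy": 0,"wz": 0},
  {"grip": 100,"tx": 0,"ty": 0,"tz": 0,"wx": 0,"wy": 0,"wz": 0},
  {"grip": 100,"tx": -10,"ty": 0,"tz": 0,"wx": 0,"wy": 0,"wz": 0},
  {"grip": 100,"tx": -30,"ty": 0,"tz": 0,"wx": 0,"wy": 0,"wz": 0},
  {"grip": 100,"tx": -40,"ty": 0,"tz": 0,"wx": 0,"wy": 0,"wz": 0},
])

```text
time_s: 29.45
tcp_pos: [594.7, 110.2, 66.7]
tool_rot: [-3.121, 1.566, -3.078]
force: [1.0, 0.9, 0.6]
width: 1.0
```

Emit:
drive_tool([
  {"grip": 100,"tx": -40,"ty": 0,"tz": 0,"wx": 0,"wy": 0,"wz": 0},
  {"grip": 100,"tx": -40,"ty": 20,"tz": 0,"wx": 0,"wy": 0,"wz": 0},
  {"grip": 100,"tx": 0,"ty": 40,"tz": -25,"wx": 0,"wy": 0,"wz": 0},
  {"grip": 100,"tx": 0,"ty": 40,"tz": -25,"wx": 0,"wy": 0,"wz": 0},
  {"grip": 100,"tx": 0,"ty": 40,"tz": -25,"wx": 0,"wy": 0,"wz": 0},
  {"grip": 100,"tx": 0,"ty": 40,"tz": -25,"wx": 0,"wy": 0,"wz": 0},
  {"grip": 100,"tx": 0,"ty": 40,"tz": 0,"wx": 0,"wy": 0,"wz": 0},
  {"grip": 100,"tx": 0,"ty": 0,"tz": 0,"wx": 0,"wy": 0,"wz": 0},
])

```text
time_s: 30.25
tcp_pos: [486.1, 329.7, 148.8]
tool_rot: [0.999, 1.568, 1.047]
force: [-0.2, -0.8, -0.0]
width: 1.005
```

```bash
python3 - <<'E'
from h import *
delta([440,330,130],.04)
look('l27',(200,120,380,240),(150,110,370,220))
a=cv2.imread('pics/l27_top.png');b=cv2.imread('pics/l27_scene.png')
A=cv2.resize(a[130:190,160:360],None,fx=4,fy=4,interpolation=cv2.INTER_CUBIC);B=cv2.resize(b[145:230,210:380],(640,320),interpolation=cv2.INTER_CUBIC)
o=np.zeros((570,800,3),np.uint8);o[:240,:800]=A;o[250:570,:640]=B;cv2.imwrite('pics/fin1.png',o)
E
```

```text
t 30.25 pos [486.1 329.7 148.8] w 1.005 F [-0.2 -0.8 -0. ] j [0.47 0.   1.76 0.   1.38 0.42]
shift now-frame [ 18.8   2.5 -46. ]
turn [ 0.008  0.001 -0.002] shift goal-frame [ 18.8   2.2 -46. ]
```

View pics/fin1.png

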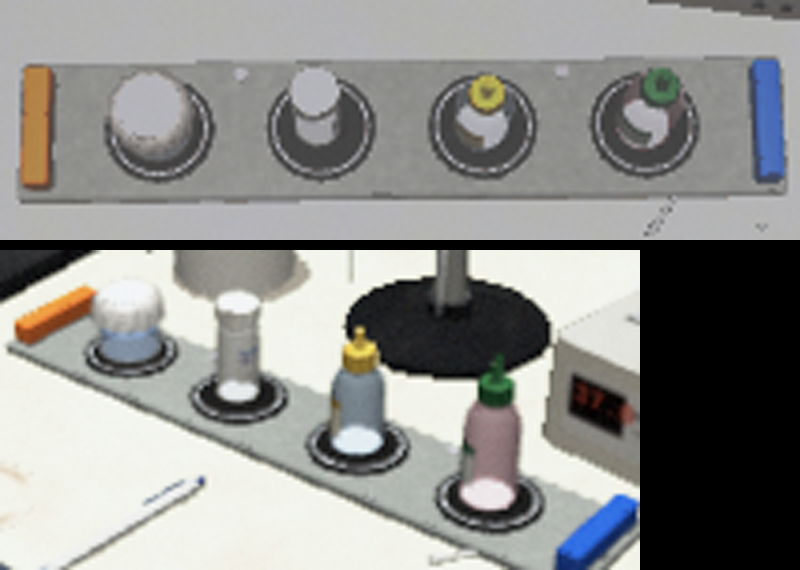

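View pics/l27_scene.png

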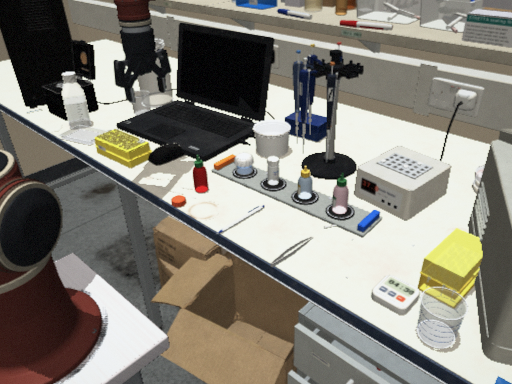

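```bash
python3 - <<'E'
from h import *
f=lambda u,v:((u+.5)/4-.5+160,(v+.5)/4-.5+130)
pads={k:onz('top',f(*uv),11) for k,uv in dict(a=(160,127),b=(321.5,127),c=(482.5,125.5),d=(645,124)).items()}
for k,uv,z in (('a',(152,117),44),('b',(316,92),79),('b',(317.5,126),13),('c',(482,126),11.5),('c',(486.5,91),84),('d',(645,122),11.5),('d',(661,84),99)):
    print(k,z,(onz('top',f(*uv),z)-pads[k])[:2].round(1))
# jar silhouette
im=cv2.imread('pics/l27_top.png');c=im[130:190,160:240]
for j in (35,45,52):print(j,onz('top',f(152,117),j)[:2].round(1))
g=lambda u,v:((u+.5)/(640/170)-.5+210,(v-250+.5)/(320/85)-.5+145)
print('jar foot sc',onz('scene',g(131,349),14)[:2],'pad sc',onz('scene',g(131,353),11)[:2])
E
```

```text
a 44 [-3.5  0.6]
b 79 [0.7 0.9]
b 13 [-0.   2.3]
c 11.5 [-0.5  0.3]
c 84 [-1.1  1.4]
d 11.5 [1.1 0.1]
d 99 [-2.7  3. ]
35 [596.7 110.7]
45 [593.9 109.4]
52 [591.9 108.4]
jar foot sc [594.90355841 108.56005016] pad sc [594.65889911 108.51135081]
```

```bash
python3 - <<'E'
from bench import r
print(r.sign_off())
E
```

```text
the job is handed in; nothing more can be done
None
```

I placed all four items on the row holder and handed the job in at about 30 s. In order from the orange end, at the robot's left, to the blue end: foil jar, sample vial, yellow dropper, green dropper. The red look-alike was not touched.

- **Last checks:** the final top and scene pictures show all four standing upright, each inside its own ring, with the arm clear at (486, 330, 149). The feet of the vial, yellow and green bottles measured within about 2.5 mm of their mark centres. For the jar it depends on the height assumed for its outline: 0 to 3.5 mm off.
- **Forces:** the wrist force at each set-down peaked at about 5 to 11 N.
- **Disagreements:** in the scene view the open fingertips appeared about 25 to 30 mm higher than the stated tool point implies. I therefore set grasp and release heights from the pictures and the contact force. The scene camera also put the green bottle's foot about 5 mm further back than the top view did. I trusted the top view for centring.

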